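# Load and lock the cooled tube shaker

## Robot

A 6-joint arm with a two-finger parallel gripper is mounted at the origin on the work surface. World frame = base frame: x ahead of the robot, y to its left, z up, the work surface at z = 0. Lengths are in m, angles in rad, forces in N, time in s.
With the tool pointing down it reaches from about 0.3 to 0.775 m from the base axis. Payload 14.6 kg.
Tool frame: the origin (TCP) lies between the finger pads; the fingertips stand 19 mm ahead of it and the grasp point (between the pads) is the TCP; z points along the fingers, x is the direction in which the jaws open and shut, and the axes are right-handed (so a half turn about z gives the same grasp; the last joint's range is limited). The gripper opens to 85 mm and grips with 20 to 120 N. Pads are 22 mm wide; open, the fingers measure 114 mm over their backs; the gripper's body (76 mm by 85 mm) begins 54 mm behind the grasp point. The pads swing forward as they close: fully open they stand 13 mm farther back than shut.
Start: joints at [1.102, 0.3, 1.521, -0, 1.321, -0.067], TCP at [0.215, 0.506, 0.25] pointing down, gripper open.
Joint ranges: [-3.03, 3.03], [-0.79, 2.21], [0.23, 2.52], [-1.04, 4.18], [0, 3.07], [-2.55, 2.55]. Speed limits (rad/s): [2.22, 2.22, 2.57, 3.14, 3.14, 3.14].

## Interface

Orientations are given as a unit quaternion [x, y, z, w].
In Python, from plant import robot, cams, ticket, models gives the robot as it stands.
- The arm moves only by the shell command python3 -m inch 'ROWS' [FORCE]. ROWS is a JSON object of lists of equal length, an entry for each row: "fingers": the opening, from 0 (shut) to 1 (fully open); "offset": the shift along the world's x, y, z in units of 30 mm (1.0 is 30 mm), a list of three; "yaw": the turn about the world's z in units of 6 degrees (1.0 is 6 degrees). A call has 1 to 12 rows; each row is the pose to reach, as a shift and turn from the pose commanded when the call began; what a row does not reach only later rows make up. A row lasts 1/8 s, in which the tool goes at most 62.5 mm and 10.7 degrees, less where a joint would pass 70% of its speed; a pose out of reach is approached as far as the arm can. A call with a gripper value outside its range is refused whole. The fingers move at their own pace and stop on an object; FORCE is the grip in N (left out, the last holds). Time passes only in rows, so rows that repeat a pose let the fingers close. It gives the time, the measured TCP pose, the force and the opening at its end, in the units of the state.
- robot.observe(): the state, without advancing time (a new reading comes with each control period).
- cams.grab_frame(name): name is "side" or "top"; returns the picture (420x560x3 uint8, blue, green, red); there is no depth.
- cams.camera_info(name): a dict with "fx", "fy", "cx", "cy" (pixels), "extrinsics" (4x4, takes a point from camera to world coordinates). Camera axes: x right, y up, looking along -z (the intrinsics and any distortion apply to the point x, -y, -z); pixel columns grow to the right and rows downward; lengths in m; the calibration is good to about 2 mm. A picture is of the moment at which its call begins. camera_info takes no time and is no camera call.
- ticket.close_job(): hands the job in, once; it reports no verdict.
Trained networks look in the newest picture that a camera, given by its name, has taken for a name from the list of things; names that differ only in an ending like _2 or _b are one class to them, and where a whole thing is asked for, a point or a joint stands for the part that bears it (a point fixed in the world has none). Each returns a list of dicts, best first, with "confidence" (0 to 1); they miss things now and then, are a little off and sometimes report something else, mostly with a low value. They report only what shows in the picture. A call takes as long as a camera call. They do not tell look-alikes from the thing itself.
- models.find_in(query, camera): "point" ([x, y, z] in m, in the coordinates of the camera as it stood for that picture, good to about 4 mm: the middle of the surface that is visible of it).
- models.cut_out(query, camera): "region" (420x560 bool, what is visible of it).
- models.mark_of(query, camera): "point" ([x, y, z] in m, in the coordinates of the camera as it stood for that picture, good to about 4 mm: a listed point, or the origin of a listed thing).
The state is a dict: "clock": time; "qpos": joint angles; "joint_vel": joint speeds; "joint_efforts": joint torques, N m; "tcp_pos": TCP position; "tcp_rot": TCP orientation; "wrist_force": force on the tool from outside, world axes, zero at the start; "ft_torque": the same for the moment, N m; "finger_gap": finger opening in m.
Only numpy, scipy, OpenCV 4.12 (cv2) and the standard library are available. Lean on these libraries where they do the work, as an engineer would, in place of code of your own. Each camera call takes 0.05 s, during which the arm holds its last target. There are 200 camera calls.

## Task

Load the cooled tube shaker: draw out the retaining rod, take off the lid and lay it on the sloped lid rest, down against its stops, then put every finned tube block on the bench into a bay of its own, fully home with its fins between the dock's fins. Lock the blocks by sliding the rod fully home through both end brackets and all the blocks' eyelets, and only then switch the shaker on by throwing its lever to the rear. Keep the tube blocks upright throughout and leave the other things on the bench where they are.

Things in the scene. Friction and masses are not known exactly. Their poses are not given: they have to be found in the camera images.
- station: cooled tube shaker, fixed: white housing 96 (x) by 201 mm (y), aluminium dock on top, grey control end on its -y side out to y -167 mm (45 mm high). Origin: on the bench under the dock's centre; x to its rear, y along the three bays, z up. Slots between the fins run along x, 9 mm wide, 22 mm deep, shut at x = +-40 mm by lips 14 mm high
- bay0 (a point): centre of the bay nearest the +y end, on the dock floor 36 mm above the bench; axes as the shaker's. Bays are alike, 59 mm apart in y. Each has four slots, at 7 and 21 mm either side of its centre, formed by three upright fins (5 mm thick, 14 mm apart, 80 mm long, rounded tops 58 mm above the bench) and 8 mm walls between the bays
- bay1 (a point): centre of the middle bay, on the dock floor; as bay0
- bay2 (a point): centre of the bay nearest the control end, on the dock floor; as bay0
- eyelet_near (a point): centre of the 15 mm round eyelet (axis along y) in the +y bracket, on its outer (+y) face, 95 mm above the bench; axes as the shaker's. The rod goes in and out here. A steel bracket stands at each end of the dock: 8 mm thick, 44 mm wide, 112 mm high, outer faces at y = +-100.5 mm of the shaker
- eyelet_far (a point): centre of the like eyelet in the -y bracket, on its outer (-y) face, 95 mm above the bench; axes as the shaker's
- switch (a joint): lever switch on the control end: hinge about the shaker's y; 0 = off (leaning 0.5 rad to the front, the shaker's -x), 1.0 rad = on (leaning 0.5 rad to the rear); starts near 0, stays where it is left, takes about 1 N at the tip. Pivot 67 mm above the bench at x 0, y -138 mm of the shaker
- switch_tip (a point): centre of the 26 mm ball at the tip of that lever, 55 mm from the pivot; starts about 115 mm above the bench and moves in the shaker's x and z
- block0: loose aluminium tube block, 0.42 kg, 80 (x) by 54 mm (y), 86 mm high; origin: centre of the underside of its fins, z up. Four fins below, 24 mm high, 5 mm thick (y), 76 mm long (x), 14 mm apart; body from 24 to 44 mm, tube caps to 47 mm; in the centre a lifting lug 10 mm thick (y), 40 mm wide (x), from 44 to 86 mm, to grip across its thickness. May be absent
- block1: tube block like block0. The lug has a 15 mm eyelet along y, centred 59 mm above the origin. Seated, the origin is on the bay's centre (2 mm of play each way) and the eyelet in line with the brackets'. Either way round is right. May be absent
- block2: tube block like block0 and block1. May be absent
- lid: loose grey lid, 0.25 kg: slab 96 (x) by 176 (y) by 22 mm, lying on the dock's fins at the start; origin: centre of its underside, z up. In the centre of its top an upright lug 10 mm thick (y), 40 mm wide (x), from 22 to 64 mm above the origin, with a 15 mm eyelet along y centred 37 mm up; at the start the rod passes through it. Either way round is right
- rod: loose retaining rod, 0.075 kg, along its own y: 8 mm shaft reaching 213 mm to -y of the origin, last 12 mm tapered; origin on the inner face of a collar 22 mm square, 4 mm thick; then a black handle 18 mm in diameter, y 4 to 50 mm. Starts home in the shaker, handle out to the shaker's +y, lying in the eyelets 3.5 mm below their centres; may turn about its own axis; draws out along +y
- rod_tip (a point): the 3 mm nose of the rod, on its axis, 213 mm from the collar's inner face
- cradle: fixed grey rest where the drawn rod may be put down meanwhile, at the shaker's +y side: two posts at y = +-45 mm, 10 mm thick, each with a 90 degree notch open upward that holds the shaft along the cradle's y with its axis 56 mm above the bench; top of the notches 65 mm. Origin: on the bench, midway
- rest_bed: bed of the sloped lid rest, fixed, steel: two rails 12 mm wide at y = +-55 mm, x -50 to 62 mm, sloping 0.38 rad, with stops 14 mm high at the low end (faces at x -50 mm). Origin: on the bed's upper face between the rails, 36 mm above the bench; x up the slope, z square to the bed. The lid lies on it with its 176 mm side along y; touching the stops its origin is at x -2 mm
- apple0: bystander: red apple, 72 mm diameter, on the bench; origin at its foot
- apple1: bystander: yellow apple, 72 mm diameter; origin at its foot
- beaker: bystander: glass beaker, 80 mm diameter, 100 mm high; origin at its foot
- mortar: bystander: white mortar bowl, 96 mm diameter, 50 mm high; origin at its foot
- reagent: bystander: glass bottle with a blue cap, 70 mm diameter, 130 mm high; origin at its foot
- tipbox: bystander: blue pipette-tip box, 85 by 120 mm, 68 mm high; origin at its foot
- marker: bystander: marker pen, 115 mm long, 13 mm thick, lying flat; origin at its middle
Things that resemble listed ones, but are neither listed nor needed, are in the scene too. What is shaped like the lid but pink is not meant.

How it is judged:
On the way, in this order (a step that is already met when the one before it is completed fails the run):
1. every tube block stands fully home in a bay of the dock (((x of block0 in the frame of bay0 between -0.005 and 0.005 m and y of block0 in the frame of bay0 between -0.005 and 0.005 m and z of block0 in the frame of bay0 between -0.004 and 0.004 m and angle between the x axis of block0 and the x axis of station, either way round below 0.1 rad and angle between block0's own z axis and vertical below 0.07 rad) or (x of block0 in the frame of bay1 between -0.005 and 0.005 m and y of block0 in the frame of bay1 between -0.005 and 0.005 m and z of block0 in the frame of bay1 between -0.004 and 0.004 m and angle between the x axis of block0 and the x axis of station, either way round below 0.1 rad and angle between block0's own z axis and vertical below 0.07 rad) or (x of block0 in the frame of bay2 between -0.005 and 0.005 m and y of block0 in the frame of bay2 between -0.005 and 0.005 m and z of block0 in the frame of bay2 between -0.004 and 0.004 m and angle between the x axis of block0 and the x axis of station, either way round below 0.1 rad and angle between block0's own z axis and vertical below 0.07 rad)) and ((x of block1 in the frame of bay0 between -0.005 and 0.005 m and y of block1 in the frame of bay0 between -0.005 and 0.005 m and z of block1 in the frame of bay0 between -0.004 and 0.004 m and angle between the x axis of block1 and the x axis of station, either way round below 0.1 rad and angle between block1's own z axis and vertical below 0.07 rad) or (x of block1 in the frame of bay1 between -0.005 and 0.005 m and y of block1 in the frame of bay1 between -0.005 and 0.005 m and z of block1 in the frame of bay1 between -0.004 and 0.004 m and angle between the x axis of block1 and the x axis of station, either way round below 0.1 rad and angle between block1's own z axis and vertical below 0.07 rad) or (x of block1 in the frame of bay2 between -0.005 and 0.005 m and y of block1 in the frame of bay2 between -0.005 and 0.005 m and z of block1 in the frame of bay2 between -0.004 and 0.004 m and angle between the x axis of block1 and the x axis of station, either way round below 0.1 rad and angle between block1's own z axis and vertical below 0.07 rad)) and ((x of block2 in the frame of bay0 between -0.005 and 0.005 m and y of block2 in the frame of bay0 between -0.005 and 0.005 m and z of block2 in the frame of bay0 between -0.004 and 0.004 m and angle between the x axis of block2 and the x axis of station, either way round below 0.1 rad and angle between block2's own z axis and vertical below 0.07 rad) or (x of block2 in the frame of bay1 between -0.005 and 0.005 m and y of block2 in the frame of bay1 between -0.005 and 0.005 m and z of block2 in the frame of bay1 between -0.004 and 0.004 m and angle between the x axis of block2 and the x axis of station, either way round below 0.1 rad and angle between block2's own z axis and vertical below 0.07 rad) or (x of block2 in the frame of bay2 between -0.005 and 0.005 m and y of block2 in the frame of bay2 between -0.005 and 0.005 m and z of block2 in the frame of bay2 between -0.004 and 0.004 m and angle between the x axis of block2 and the x axis of station, either way round below 0.1 rad and angle between block2's own z axis and vertical below 0.07 rad))), for 0.2 s.
2. the rod is fully home through both brackets, the blocks still seated (all of step 1 and y of rod in the frame of eyelet_near between -0.003 and 0.008 m and x of rod in the frame of eyelet_near between -0.008 and 0.008 m and z of rod in the frame of eyelet_near between -0.008 and 0.008 m and y of rod_tip in the frame of eyelet_far below -0.002 m and x of rod_tip in the frame of eyelet_far between -0.008 and 0.008 m and z of rod_tip in the frame of eyelet_far between -0.008 and 0.008 m), for 0.2 s.
3. the lever switch is thrown to on (value of joint switch above 0.85 rad and y of rod in the frame of eyelet_near between -0.003 and 0.008 m and x of rod in the frame of eyelet_near between -0.008 and 0.008 m and z of rod in the frame of eyelet_near between -0.008 and 0.008 m and y of rod_tip in the frame of eyelet_far below -0.002 m and x of rod_tip in the frame of eyelet_far between -0.008 and 0.008 m and z of rod_tip in the frame of eyelet_far between -0.008 and 0.008 m), for 0.2 s.
At the end, for the whole second after the job is handed in: Blocks in bays within 5 mm (4 in height), 0.1 rad in line, 0.07 rad upright; rod through both brackets, collar within 8 mm of the near one, nose beyond the far one; lid flat on the bed: -8 to 20 mm along, 25 mm across, 6 mm in height, 0.15 rad; lever past 0.85 rad; all at rest (all of step 1 and all of step 3 and x of lid in the frame of rest_bed between -0.008 and 0.02 m and y of lid in the frame of rest_bed between -0.025 and 0.025 m and z of lid in the frame of rest_bed between -0.006 and 0.006 m and angle between the z axis of lid and the z axis of rest_bed, either way round below 0.08 rad and angle between the y axis of lid and the y axis of rest_bed, either way round below 0.15 rad and linear speed of each of block0, block1, block2, lid, rod below 0.02 m/s); the robot touches nothing.
It fails at once if a tube block is tipped by more than 30 degrees (angle between any of block0, block1, block2's own z axis and vertical above 0.53 rad).
It fails at once if a bystander is moved by more than 40 mm (distance of any of apple0, apple1, beaker, mortar, reagent, tipbox, marker from where it was at the start of the episode above 0.04 m).
Of block0, block1, block2 only 2 to 3 are there at a start; the rules pass over those that are not, and their reading is None.
At some moment in a run one of block0, block1, block2 may be knocked a few centimetres aside while the robot is not near it.
It also fails if it takes over 210 s, if anything falls off the work surface, if the arm or the gripper's body presses on something with over 40 N, if the wrist force passes 120 N, or if a joint passes its speed limit or range.

## Working session

There is one attempt and no reset: what is moved stays moved. The work goes in short steps, Python scripts to look and compute and a shell command to move; the robot and the scene stay as the last step left them, time stands still between calls to the robot, and variables do not carry over. Pictures are saved under pics/ and viewed, about 12 in all and at most 16, crops included, and the job is handed in when it is done.

```bash
ls; mkdir -p pics; cat > h.py <<'E'
import numpy as np,cv2
from plant import robot,cams,ticket,models
def world(c,p):
    return (np.array(cams.camera_info(c)["extrinsics"])@np.r_[p,1])[:3]
def proj(c,P):
    i=cams.camera_info(c);q=np.linalg.inv(i["extrinsics"])@np.r_[P,1]
    return np.array([i["cx"]+i["fx"]*q[0]/-q[2],i["cy"]+i["fy"]*-q[1]/-q[2]])
def ray(c,uv,z):
    i=cams.camera_info(c);E=np.array(i["extrinsics"])
    d=E[:3,:3]@np.array([(uv[0]-i["cx"])/i["fx"],-(uv[1]-i["cy"])/i["fy"],-1]);o=E[:3,3]
    return o+d*(z-o[2])/d[2]
def marks(names,c,k=3,f="mark_of"):
    for n in names:
        r=getattr(models,f)(n,c)[:k]
        print(c,n,[(round(d["confidence"],2),np.round(world(c,d["point"]),3).tolist(),np.round(proj(c,world(c,d["point"]))).astype(int).tolist()) for d in r])
E
python3 - <<'E'
from h import *
a=[cams.grab_frame(c) for c in("top","side")]
for n,i in zip(("top","side"),a): cv2.imwrite(f"pics/{n}0.png",i)
print(robot.observe())
for c in("top","side"):
    i=cams.camera_info(c);print({k:v for k,v in i.items()})
marks(["station","bay0","bay2","eyelet_near","eyelet_far","switch_tip","block0","lid","rod","rod_tip","cradle","rest_bed"],"top",4)
marks(["eyelet_near","eyelet_far","switch_tip","block0","lid","rod","cradle","rest_bed"],"side",4)
E
```

```text
pics
{'clock': 0.1, 'qpos': array([ 1.10236266e+00,  3.00418025e-01,  1.52150125e+00,  2.53054199e-05,
        1.32069112e+00, -6.66027488e-02]), 'joint_vel': array([ 6.15507861e-05, -2.72770342e-04, -2.56651732e-04, -1.13872145e-04,
       -1.54480363e-04,  5.68344525e-04]), 'joint_efforts': array([ 2.15918459e-03, -5.44388151e+01, -3.62367010e+01, -4.22170604e-05,
        3.11065152e-03, -3.12515454e-05]), 'tcp_pos': array([0.21502458, 0.50602962, 0.24978419]), 'tcp_rot': array([ 8.33999249e-01,  5.51765343e-01, -4.48212136e-04,  2.41261619e-04]), 'wrist_force': array([-0.27747335,  0.10135474,  0.37385169]), 'ft_torque': array([-0.03551785,  0.0105631 , -0.01188411]), 'finger_gap': 0.08539510309999442}
{'fx': 486.9772716392364, 'fy': 486.9772716392364, 'cx': 277.6844534401722, 'cy': 210.70688222595146, 'extrinsics': array([[ 0.0055163 ,  0.97404399, -0.22629157,  0.23260038],
       [-0.99998373,  0.00504471, -0.00266225,  0.01268503],
       [-0.00145158,  0.22630257,  0.97405597,  1.44399008],
       [ 0.        ,  0.        ,  0.        ,  1.        ]])}
{'fx': 512.280238298510
[... 1548 characters left out ...]
035, 0.038], [295, 195])]
side eyelet_near [(0.64, [0.601, 0.008, 0.099], [320, 199])]
side eyelet_far [(0.73, [0.622, -0.193, 0.092], [377, 240])]
side switch_tip [(0.41, [0.598, -0.231, 0.116], [380, 244])]
side block0 [(0.95, [0.456, -0.016, 0.003], [277, 252]), (0.58, [0.442, 0.28, -0.001], [221, 199]), (0.19, [0.602, 0.005, 0.1], [321, 200])]
side lid [(0.9, [0.614, -0.095, 0.062], [348, 230]), (0.83, [0.314, 0.137, 0.003], [200, 238]), (0.16, [0.62, -0.205, 0.097], [379, 242])]
side rod [(0.47, [0.604, 0.012, 0.096], [320, 199])]
side cradle [(0.72, [0.615, -0.098, 0.059], [349, 232]), (0.63, [0.592, 0.123, 0.004], [294, 209])]
side rest_bed [(0.72, [0.467, -0.407, 0.033], [382, 348])]
```

View pics/top0.png

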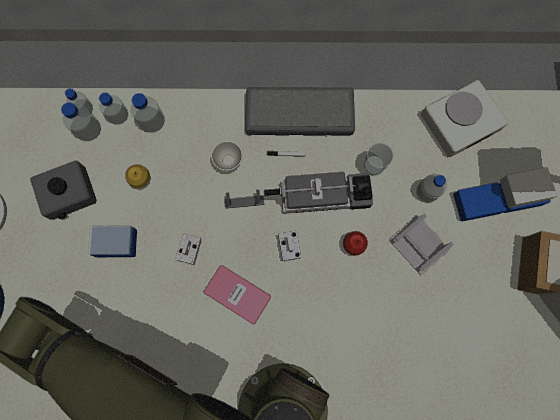

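View pics/side0.png

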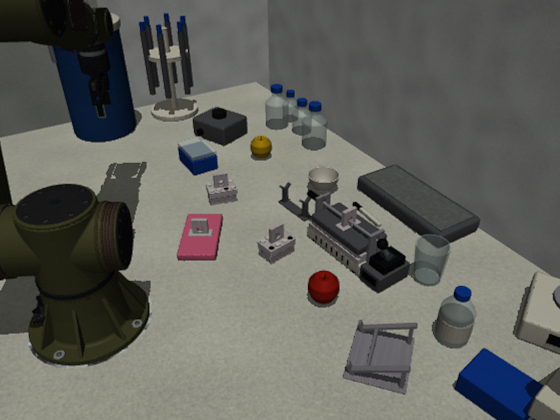

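The top view shows the grey lid on the shaker at (317,191), with a pink look-alike at (239,294). Blocks are at (289,246) and (188,249), the lid rest at (421,243), the cradle at (244,200), the lever around (362,187) and the rod handle around (270,192). Next I fit the poses and check them in a close crop.

```bash
cat >> h.py <<'E'
from scipy.optimize import least_squares
def fit(pts):  # pts: list of (local, world)
    L=np.array([p[0] for p in pts],float);W=np.array([p[1] for p in pts],float)
    def f(q):
        c,s=np.cos(q[2]),np.sin(q[2]);return (np.c_[c*L[:,0]-s*L[:,1]+q[0],s*L[:,0]+c*L[:,1]+q[1]]-W[:,:2]).ravel()
    return least_squares(f,[*W[:,:2].mean(0),0.1],loss="soft_l1",f_scale=.004).x
def tf(q,p,z=0): 
    c,s=np.cos(q[2]),np.sin(q[2]);p=np.array(p,float);return np.array([c*p[0]-s*p[1]+q[0],s*p[0]+c*p[1]+q[1],p[2]])
E
python3 - <<'E'
from h import *
top=cams.grab_frame("top");side=cams.grab_frame("side")
L={"station":(0,0),"bay0":(0,.059),"bay1":(0,0),"bay2":(0,-.059),"eyelet_near":(0,.1005),"eyelet_far":(0,-.1005),"switch_tip":(-.026,-.138),"lid":(0,0),"rod":(0,.1015),"rod_tip":(0,-.1115)}
g=np.array([.612,-.096,.09]);pts=[]
for c in("top","side"):
  for n,l in L.items():
    for d in models.mark_of(n,c):
      w=world(c,d["point"]);e=tf(g,(*l,0))
      if np.hypot(*(w-e)[:2])<.02: pts.append((l,w));break
q=fit(pts);print(len(pts),q)
for l,w in pts: print(l,np.round(1000*(w[:2]-tf(q,(*l,0))[:2]),1))
np.save("st.npy",q)
S=6
def crop(img,c,x0,y0,w,h,P,name):
    o=cv2.resize(img[y0:y0+h,x0:x0+w],None,fx=S,fy=S,interpolation=cv2.INTER_CUBIC)
    for p in P:
        u=(proj(c,p)-[x0,y0]+.5)*S
        cv2.circle(o,tuple(int(v) for v in u),2,(0,0,255),-1)
    cv2.imwrite(name,o)
P=[tf(q,(x,y,.112)) for x in(-.022,.022) for y in(-.1005,.1005)]+[tf(q,(x,y,.08)) for x in(-.048,.048) for y in(-.088,.088)]+[tf(q,(0,y,.0915)) for y in(.1015,.1515)]
crop(top,"top",220,160,130,60,P,"pics/c1.png")
S=5
crop(side,"side",330,310,100,90,[], "pics/c2.png")
a=cv2.imread("pics/c1.png");
b=cv2.resize(cv2.resize(top[205:285,380:465],None,fx=5,fy=5,interpolation=cv2.INTER_CUBIC),None,fx=.5*1.0,fy=.5)
d=cv2.resize(cv2.imread("pics/c2.png"),None,fx=.5,fy=.5)
o=np.zeros((600,780,3),np.uint8);o[:360]=a;o[360:360+min(240,b.shape[0]),:b.shape[1]]=b[:240];o[360:360+min(240,d.shape[0]),300:300+d.shape[1]]=d[:240]
cv2.imwrite("pics/c3.png",o)
E
```

```text
19 [ 0.61301224 -0.09416689  0.09403296]
(0, 0) [-1.7  2.2]
(0, 0.059) [ 2.9 -2. ]
(0, 0) [ 0.1 -2.7]
(0, -0.059) [ 0.7 -3.4]
(0, 0.1005) [ 2.3 -0.3]
(0, -0.1005) [-2.2 -2.2]
(-0.026, -0.138) [3.2 0.1]
(0, 0) [ 2.4 -1.4]
(0, 0.1015) [-2.  -5.1]
(0, -0.1115) [-0.9  2.2]
(0, 0) [1.1 1.5]
(0, 0.059) [-2.4  0.9]
(0, 0) [-3.6  0.9]
(0, -0.059) [-1.6  3.3]
(0, 0.1005) [-1.4 -0.1]
(0, -0.1005) [0.4 0.2]
(-0.026, -0.138) [ 1.3 -0.7]
(0, 0.1015) [2.9 5.5]
(0, -0.1115) [-1.1  1.1]
```

View pics/c3.png

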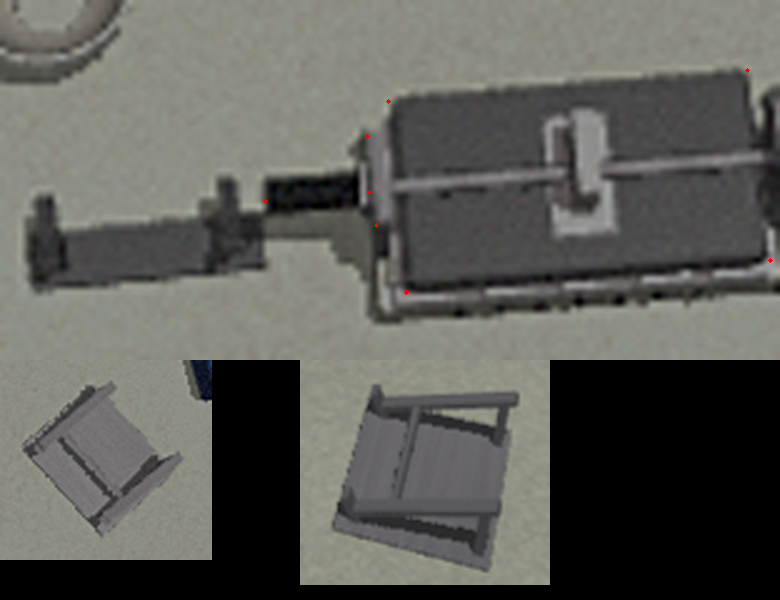

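The crop confirms the grey lid on the dock at c1 (590,180), with the rod running through its lug. The rod handle is at c1 (265–360,190) and the cradle posts at (45,245) and (225,225). The rest's stops are at its lower-left end in the top view, so upslope points to about +x, -y. The lid candidates were grey (317,191) and pink (239,294), and I take the grey one. Next I move above the handle.

```bash
python3 -m inch '{"fingers":[1,1,1,1,1,1,1,1,1,1,1,1],"offset":[[12.87,-15.76,0],[12.87,-15.76,0],[12.87,-15.76,0],[12.87,-15.76,0],[12.87,-15.76,0],[12.87,-15.76,0],[12.87,-15.76,0],[12.87,-15.76,0],[12.87,-15.76,0],[12.87,-15.76,0],[12.87,-15.76,0],[12.87,-15.76,0]],"yaw":[-10.27,-10.27,-10.27,-10.27,-10.27,-10.27,-10.27,-10.27,-10.27,-10.27,-10.27,-10.27]}' 60
python3 - <<'E'
from h import *
o=robot.observe();print(o["tcp_pos"],o["tcp_rot"],o["ft_torque"],o["wrist_force"],o["qpos"])
top=cams.grab_frame("top");side=cams.grab_frame("side")
for c in("top","side"): marks(["block0","lid","cradle","rest_bed"],c,5)
for n in("cradle","rest_bed"):
    r=models.cut_out(n,"top")[0]["region"];ys,xs=np.nonzero(r);print(n,cv2.minAreaRect(np.c_[xs,ys].astype(np.float32)))
cv2.imwrite("pics/t1.png",np.vstack([cv2.resize(top,(400,300)),cv2.resize(side,(400,300))]))
E
```

```text
clock: 3.7
tcp_pos: [0.6009, 0.0337, 0.2501]
tcp_rot: [0.999, 0.047, -0.0, -0.0]
wrist_force: [-0.7, 0.5, -0.9]
finger_gap: 0.0851
[0.60090938 0.03369089 0.25007815] [ 9.98909107e-01  4.66960712e-02 -2.46950293e-04 -1.08652248e-04] [-0.0297939  -0.05229532 -0.00726201] [-0.65993055  0.48235917 -0.94279181] [-4.91383766e-03  4.16688274e-01  1.36396277e+00  1.95802859e-04
  1.36144607e+00 -9.83806983e-02]
top block0 [(0.72, [0.449, 0.277, 0.001], [190, 249])]
top lid [(0.94, [0.616, -0.1, 0.057], [317, 191]), (0.67, [0.32, 0.131, -0.0], [238, 293])]
top cradle [(0.64, [0.596, 0.119, -0.001], [244, 202]), (0.23, [0.631, -0.439, -0.003], [426, 192])]
top rest_bed [(0.66, [0.467, -0.405, 0.035], [422, 242])]
side block0 [(0.56, [0.445, 0.278, -0.0], [223, 199])]
side lid [(0.77, [0.612, -0.097, 0.061], [347, 231]), (0.68, [0.47, -0.205, 0.003], [324, 296]), (0.62, [0.315, 0.137, 0.004], [200, 238])]
side cradle [(0.56, [0.595, 0.12, 0.004], [295, 209]), (0.44, [0.464, 0.501, -0.001], [198, 165]), (0.23, [0.467, -0.208, -0.001], [324, 298]), (0.17, [0.452, -0.017, 0.001], [276, 254])]
side rest_bed [(0.6, [0.467, -0.408, 0.038], [383, 346])]
cradle ((321.5339660644531, 189.2811279296875), (33.88103485107422, 50.387176513671875), 87.51044464111328)
rest_bed ((422.7300720214844, 242.0486602783203), (44.307952880859375, 40.54507064819336), 48.8140754699707)
```

View pics/t1.png

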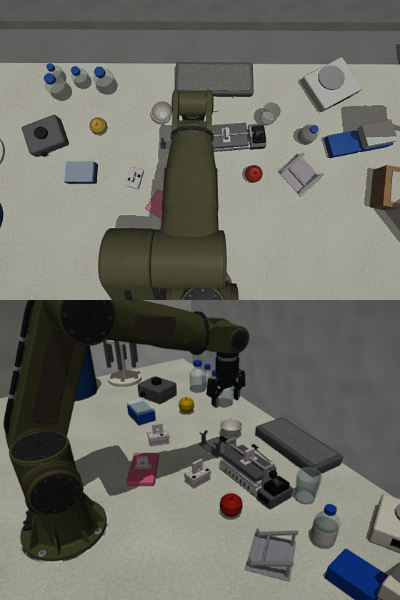

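Only two blocks are present: the area the arm hid before is empty. The gripper is over the handle. I lower and grip.

```bash
python3 -m inch '{"fingers":[1,1,1,1,0,0,0,0,0],"offset":[[0,0,-2],[0,0,-4],[0,0,-5.27],[0,0,-5.27],[0,0,-5.27],[0,0,-5.27],[0,0,-5.27],[0,0,-5.27],[0,0,-5.27]],"yaw":[0,0,0,0,0,0,0,0,0]}' 30
python3 - <<'E'
from h import *
o=robot.observe();print(o["tcp_pos"],o["ft_torque"],o["wrist_force"],o["finger_gap"])
E
```

```text
clock: 5.42
tcp_pos: [0.6014, 0.0334, 0.0927]
tcp_rot: [0.999, 0.047, 0.0, 0.0]
wrist_force: [-0.5, 0.7, 3.2]
finger_gap: 0.0169
[0.60138703 0.03339171 0.09266992] [-0.00655173  0.02318861  0.02767211] [-0.51461981  0.67161832  3.24280746] 0.016943312934273834
```

```bash
python3 -m inch '{"fingers":[0,0,0,0,0,0,0,0,0,0,0],"offset":[[0,0,0.08],[-0.094,1,0.08],[-0.188,2,0.08],[-0.282,3,0.08],[-0.376,4,0.08],[-0.47,5,0.08],[-0.564,6,0.08],[-0.658,7,0.08],[-0.752,8,0.08],[-0.752,8,0.08],[-0.752,8,0.08]],"yaw":[0,0,0,0,0,0,0,0,0,0,0]}' 60
python3 - <<'E'
from h import *
for k in range(3):
    top=cams.grab_frame("top");o=robot.observe();print(o["tcp_pos"],o["ft_torque"],o["wrist_force"],o["finger_gap"])
side=cams.grab_frame("side")
marks(["rod","rod_tip"],"top");marks(["rod","rod_tip"],"side")
cv2.imwrite("pics/t2.png",np.hstack([cv2.resize(top[140:240,190:340],(450,300)),cv2.resize(side[110:260,220:370],(300,300))]))
E
```

```text
clock: 6.8
tcp_pos: [0.5786, 0.2729, 0.0944]
tcp_rot: [0.999, 0.047, -0.0, 0.0]
wrist_force: [0.3, 0.1, -1.1]
finger_gap: 0.016
[0.57871269 0.27260308 0.09445593] [0.0303359  0.06831345 0.00885632] [ 0.28515008  0.30352461 -0.43126144] 0.01648562837204834
[0.57878011 0.27248451 0.09451284] [ 0.07557044 -0.0340568   0.0190572 ] [ 0.28149332  0.50494661 -0.84030168] 0.01597903691748646
[0.57883712 0.27251288 0.09459178] [ 0.05812289  0.00548338 -0.01832789] [ 0.29009291 -0.58001071 -0.68920746] 0.016392126794015176
top rod []
top rod_tip [(0.5, [0.601, 0.033, 0.091], [272, 192]), (0.3, [0.466, -0.208, -0.002], [352, 244]), (0.22, [0.663, 0.44, -0.001], [141, 180])]
side rod [(0.61, [0.583, 0.253, 0.095], [267, 162])]
side rod_tip [(0.76, [0.596, 0.036, 0.094], [312, 196])]
```

View pics/t2.png

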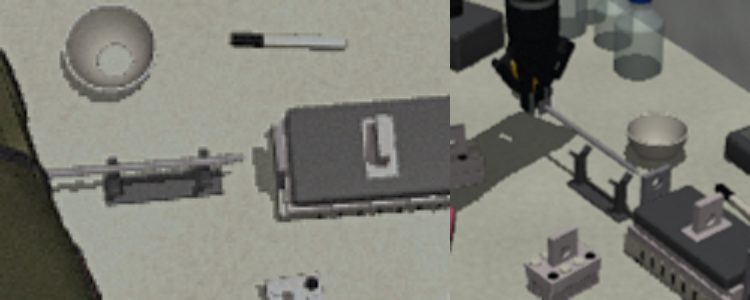

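The rod is out and level, with its tip at about (240,157) in the left crop, clear of the bracket. Before I put it down I average the wrist torque to estimate the rod's centre of mass, because it will overhang the cradle.

```bash
python3 - <<'E'
from h import *
t=[]
for k in range(25):
    cams.grab_frame("top");o=robot.observe();t.append(np.r_[o["ft_torque"],o["wrist_force"]])
t=np.array(t);print(t.mean(0).round(4),(t.std(0)/5).round(4))
E
```

```text
[ 0.058   0.0075 -0.0072 -0.0148  0.0333 -0.7001] [0.0062 0.0054 0.0053 0.0859 0.1205 0.1159]
```

```bash
python3 -m inch '{"fingers":[0,0,0,0,0,0,0],"offset":[[0.11,-0.66,0],[0.11,-0.66,0],[0.11,-0.66,-0.6],[0.11,-0.66,-0.9],[0.11,-0.66,-1.1],[0.11,-0.66,-1.2],[0.11,-0.66,-1.2]],"yaw":[0,0,0,0,0,0,0]}' 60
python3 - <<'E'
from h import *
top=cams.grab_frame("top");side=cams.grab_frame("side")
marks(["rod_tip","cradle"],"top",2);marks(["rod_tip","cradle"],"side",2)
o=robot.observe();print(o["tcp_pos"],o["wrist_force"])
cv2.imwrite("pics/t3.png",np.hstack([cv2.resize(top[160:220,210:300],(450,300),interpolation=cv2.INTER_CUBIC),cv2.resize(side[160:220,260:330],(350,300),interpolation=cv2.INTER_CUBIC)]))
E
```

```text
clock: 9.32
tcp_pos: [0.582, 0.2537, 0.0586]
tcp_rot: [0.999, 0.047, 0.0, 0.0]
wrist_force: [0.1, -0.1, -1.1]
finger_gap: 0.0165
top rod_tip [(0.65, [0.603, 0.018, 0.057], [277, 195]), (0.25, [0.628, -0.442, -0.004], [427, 193])]
top cradle [(0.59, [0.613, -0.093, 0.036], [314, 193]), (0.53, [0.597, 0.121, -0.002], [244, 202])]
side rod_tip [(0.52, [0.602, 0.019, 0.06], [318, 210])]
side cradle [(0.93, [0.594, 0.121, 0.001], [294, 210]), (0.4, [0.711, -0.281, 0.001], [426, 278])]
[0.58203377 0.25363101 0.05884288] [ 0.6089305  -0.15653809  0.23710062]
```

View pics/t3.png

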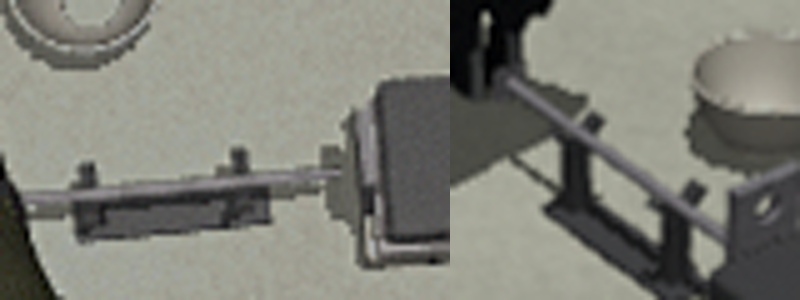

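The rod lies in both notches, with its tip at about (340,172) in the left crop, roughly 5–8 mm short of the bracket. I creep up to bracket contact.

```bash
python3 -m inch '{"fingers":[0,0,0,0],"offset":[[0.0,0,-0.03],[0.006,-0.067,-0.03],[0.012,-0.133,-0.03],[0.012,-0.133,-0.03]],"yaw":[0,0,0,0]}'; python3 -m inch '{"fingers":[0,0],"offset":[[0.006,-0.067,0],[0.006,-0.067,0]],"yaw":[0,0]}';python3 -m inch '{"fingers":[0,0],"offset":[[0.006,-0.067,0],[0.006,-0.067,0]],"yaw":[0,0]}'
```

```text
clock: 10.12
tcp_pos: [0.5824, 0.2494, 0.0577]
tcp_rot: [0.999, 0.047, 0.0, 0.0]
wrist_force: [0.8, -0.2, -0.0]
finger_gap: 0.0158
clock: 10.38
tcp_pos: [0.5825, 0.2474, 0.0577]
tcp_rot: [0.999, 0.047, 0.0, 0.0]
wrist_force: [0.8, -1.6, -0.2]
finger_gap: 0.016
clock: 10.62
tcp_pos: [0.5827, 0.2454, 0.0577]
tcp_rot: [0.999, 0.047, 0.0, 0.0]
wrist_force: [0.5, -1.0, -0.3]
finger_gap: 0.0164
```

```bash
python3 -m inch '{"fingers":[0,0],"offset":[[0.006,-0.067,0],[0.006,-0.067,0]],"yaw":[0,0]}'; python3 -m inch '{"fingers":[0,0],"offset":[[0.003,-0.04,0],[0.003,-0.04,0]],"yaw":[0,0]}';python3 -m inch '{"fingers":[0,0],"offset":[[0.003,-0.04,0],[0.003,-0.04,0]],"yaw":[0,0]}'
```

```text
clock: 10.88
tcp_pos: [0.5829, 0.2434, 0.0577]
tcp_rot: [0.999, 0.047, -0.0, 0.0]
wrist_force: [1.0, -0.8, -0.2]
finger_gap: 0.0162
clock: 11.12
tcp_pos: [0.5828, 0.2428, 0.0578]
tcp_rot: [0.999, 0.047, 0.0, -0.0]
wrist_force: [0.8, 5.6, -0.5]
finger_gap: 0.0161
clock: 11.38
tcp_pos: [0.5829, 0.2423, 0.0579]
tcp_rot: [0.999, 0.047, 0.0, -0.001]
wrist_force: [-0.5, 10.2, -0.2]
finger_gap: 0.0162
```

Contact with the bracket is at TCP y of about 0.243. I back off 1 mm and briefly loosen the fingers to see whether the rod balances.

```bash
python3 -m inch '{"fingers":[0,0,0.32],"offset":[[-0.006,0.075,-0.03],[-0.006,0.075,-0.03],[-0.006,0.075,-0.03]],"yaw":[0,0,0]}'
python3 - <<'E'
from h import *
side=cams.grab_frame("side");marks(["rod_tip"],"side",1)
cams.grab_frame("top");marks(["rod_tip"],"top",1);cams.grab_frame("side");s2=cams.grab_frame("side");marks(["rod_tip"],"side",1)
print(robot.observe()["finger_gap"],robot.observe()["clock"])
cv2.imwrite("pics/t4.png",np.hstack([cv2.resize(s[160:220,260:330],(350,300),interpolation=cv2.INTER_CUBIC) for s in(side,s2)]))
E
```

```text
clock: 11.75
tcp_pos: [0.5828, 0.2432, 0.0567]
tcp_rot: [0.999, 0.047, -0.0, 0.0]
wrist_force: [0.4, 0.5, 0.3]
finger_gap: 0.0277
side rod_tip [(0.77, [0.605, 0.007, 0.059], [321, 212])]
top rod_tip [(0.67, [0.608, 0.006, 0.057], [281, 193])]
side rod_tip [(0.5, [0.607, 0.006, 0.059], [322, 212])]
0.02736778475996982 12.1
```

View pics/t4.png

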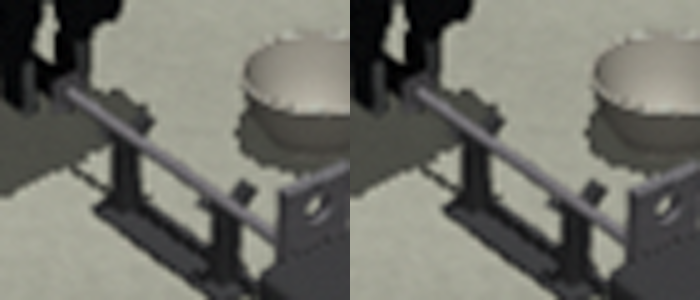

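The rod sits steadily in the cradle with the fingers open. I retreat upward and go over the lid lug.

```bash
python3 -m inch '{"fingers":[0.45,0.6,0.6,0.6,1,1,1,1,1,1,1,1],"offset":[[0,0,0],[0,0,0.7],[0,0,2.5],[0,0,4.7],[1.06,-11.32,4.7],[1.06,-11.32,4.7],[1.06,-11.32,4.7],[1.06,-11.32,4.7],[1.06,-11.32,4.7],[1.06,-11.32,4.7],[1.06,-11.32,4.7],[1.06,-11.32,4.7]],"yaw":[0,0,0,0,4,8,12,15,15,15,15,15]}'
python3 - <<'E'
from h import *
o=robot.observe();print(o["tcp_pos"],o["qpos"],2*np.arctan2(o["tcp_rot"][1],o["tcp_rot"][0]))
top=cams.grab_frame("top");side=cams.grab_frame("side")
marks(["rod","rod_tip","rest_bed"],"top",1);marks(["rod","rod_tip","rest_bed","lid"],"side",1)
r=models.cut_out("rest_bed","top")[0]["region"];ys,xs=np.nonzero(r);print(cv2.boxPoints(cv2.minAreaRect(np.c_[xs,ys].astype(np.float32))))
cv2.imwrite("pics/rest.png",np.hstack([cv2.resize(top[205:285,380:465],(425,400),interpolation=cv2.INTER_CUBIC),cv2.resize(side[310:390,335:425],(360,320),interpolation=cv2.INTER_CUBIC)[:,:].copy() if 0 else cv2.copyMakeBorder(cv2.resize(side[310:390,335:410],(375,400),interpolation=cv2.INTER_CUBIC),0,0,0,0,0)]))
E
```

```text
clock: 13.6
tcp_pos: [0.6146, -0.0969, 0.1994]
tcp_rot: [0.714, 0.701, 0.0, 0.001]
wrist_force: [-0.2, -0.5, -1.3]
finger_gap: 0.0853
[ 0.61464513 -0.09690771  0.1994199 ] [-2.15230727e-01  5.01728514e-01  1.36084965e+00 -1.22847326e-06
  1.27757651e+00 -1.76777518e+00] 1.5525448058190308
top rod [(0.67, [0.581, 0.215, 0.058], [210, 202])]
top rod_tip [(0.75, [0.607, 0.004, 0.055], [282, 194])]
top rest_bed [(0.67, [0.47, -0.408, 0.038], [423, 241])]
side rod [(0.75, [0.583, 0.222, 0.059], [273, 178])]
side rod_tip [(0.66, [0.624, -0.195, 0.094], [378, 240])]
side rest_bed [(0.75, [0.467, -0.408, 0.039], [383, 346])]
side lid [(0.69, [0.613, -0.097, 0.062], [348, 231])]
[[393.00598 238.89125]
 [423.66913 211.40016]
 [453.04553 244.16615]
 [422.3824  271.65723]]
```

View pics/rest.png

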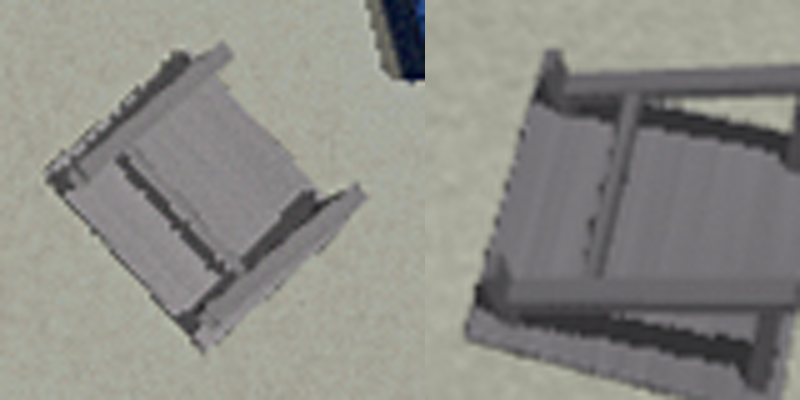

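```bash
python3 - <<'E'
from h import *
H=[ray("top",(380+a/5-.4,205+b/5-.4),.058) for a,b in((225,52),(360,193))]
Lw=[ray("top",(380+a/5-.4,205+b/5-.4),.022) for a,b in((64,183),(203,342))]
print(H,Lw)
for A in(H,Lw):
    d=A[0]-A[1];print(np.linalg.norm(d),np.arctan2(d[1],d[0])-np.pi/2)
c=(np.mean(H,0)-np.mean(Lw,0));print(np.arctan2(c[1],c[0]),np.hypot(*c[:2]))
yaw=-.84
for y in(-.80,-.85,-.9):
    print(np.mean(H,0)[:2]-.0576*np.array([np.cos(y),np.sin(y)]))
E
python3 -m inch '{"fingers":[1,1,1,1,1],"offset":[[0,0,0],[0,0,-1.5],[0,0,-2.5],[0,0,-3.03],[0,0,-3.03]],"yaw":[1.08,1.08,1.08,1.08,1.08]}'
python3 -c "
from h import *
o=robot.observe();print(2*np.arctan2(o['tcp_rot'][1],o['tcp_rot'][0]))"
```

```text
[array([ 0.54396378, -0.41179755,  0.058     ]), array([ 0.46125117, -0.48419678,  0.058     ])] [array([ 0.47224228, -0.32278122,  0.022     ]), array([ 0.3790017 , -0.39917809,  0.022     ])]
0.10992280316112114 -0.8517903665210372
0.12054164273593715 -0.8843662403741988
-0.8464918138440718 0.11618438955741787
[ 0.46247717 -0.40667746]
[ 0.46459245 -0.40472342]
[ 0.46680274 -0.40287754]
clock: 14.72
tcp_pos: [0.6145, -0.0961, 0.1064]
tcp_rot: [0.675, 0.738, -0.0, -0.001]
wrist_force: [0.6, 0.4, 1.3]
finger_gap: 0.0852
1.6602135242617768
```

```bash
python3 -m inch '{"fingers":[0,0,0,0,0,0,0],"offset":[[0,0,0],[0,0,0],[0,0,0],[0,0,0],[0,0,0],[0,0,0],[0,0,0.4]],"yaw":[0,0,0,0,0,0,0]}' 40; python3 -m inch '{"fingers":[0,0,0,0,0],"offset":[[0,0,1],[0,0,2],[0,0,3],[0,0,3],[0,0,3]],"yaw":[0,0,0,0,0]}'
```

```text
clock: 15.6
tcp_pos: [0.614, -0.096, 0.1181]
tcp_rot: [0.675, 0.738, -0.001, -0.001]
wrist_force: [-0.1, -0.1, -2.1]
finger_gap: 0.0099
clock: 16.23
tcp_pos: [0.6142, -0.0961, 0.2076]
tcp_rot: [0.675, 0.738, -0.0, -0.001]
wrist_force: [-0.4, -0.1, -3.4]
finger_gap: 0.0093
```

```bash
python3 -m inch '{"fingers":[0,0,0,0,0,0,0,0,0,0,0,0],"offset":[[-0.5,-1,0],[-1,-2,0],[-1.5,-3,0],[-2,-4,0],[-2.6,-5,0],[-3.2,-6.2,0],[-3.8,-7.4,0],[-4.4,-8.6,0],[-5.16,-10.09,0],[-5.16,-10.09,0],[-5.16,-10.09,-1.5],[-5.16,-10.09,-3]],"yaw":[-1,-2,-3,-4,-5,-6,-7,-8,-9.02,-9.02,-9.02,-9.02]}'
python3 - <<'E'
from h import *
o=robot.observe();print(o["tcp_pos"],2*np.arctan2(o["tcp_rot"][1],o["tcp_rot"][0]),o["wrist_force"])
side=cams.grab_frame("side");top=cams.grab_frame("top");marks(["lid"],"side",2);marks(["lid"],"top",2)
cv2.imwrite("pics/lid1.png",np.hstack([cv2.resize(side[270:390,300:440],(467,400),interpolation=cv2.INTER_CUBIC),cv2.resize(top[190:290,370:450],(320,400),interpolation=cv2.INTER_CUBIC)]))
E
```

```text
clock: 17.73
tcp_pos: [0.4597, -0.398, 0.1167]
tcp_rot: [0.936, 0.351, -0.0, -0.001]
wrist_force: [1.2, 0.3, -3.0]
finger_gap: 0.0094
[ 0.45967767 -0.39804299  0.11667739] 0.716813019525637 [ 1.18312114  0.3008284  -2.95943375]
side lid [(0.83, [0.314, 0.135, 0.001], [201, 239]), (0.61, [0.458, -0.401, 0.069], [378, 335])]
top lid [(0.64, [0.318, 0.134, -0.002], [237, 294]), (0.56, [0.455, -0.398, 0.057], [422, 245])]
```

View pics/lid1.png

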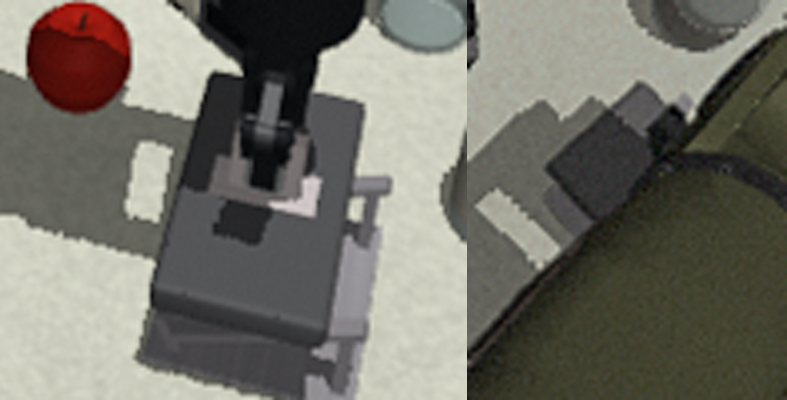

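The lid hangs square above the rest at about (260,220) in the left crop, with the apple clear. I lower it gently so it tilts onto the rails.

```bash
python3 -m inch '{"fingers":[0,0,0,0,0],"offset":[[0,0,-0.3],[0,0,-0.5],[0,0,-0.65],[0,0,-0.75],[0,0,-0.75]],"yaw":[0,0,0,0,0]}' 22; python3 -m inch '{"fingers":[0,0,0,0],"offset":[[0,0,-0.1],[0,0,-0.2],[0,0,-0.3],[0,0,-0.3]],"yaw":[0,0,0,0]}'
```

```text
clock: 18.55
tcp_pos: [0.46, -0.3987, 0.0991]
tcp_rot: [0.937, 0.35, 0.0, 0.0]
wrist_force: [-12.4, 14.1, 24.7]
finger_gap: 0.0093
clock: 19.05
tcp_pos: [0.4592, -0.3977, 0.0901]
tcp_rot: [0.937, 0.351, -0.001, -0.001]
wrist_force: [-21.8, 24.2, 34.0]
finger_gap: 0.0096
```

```bash
python3 - <<'E'
from h import *
side=cams.grab_frame("side")
o=robot.observe();print(o["tcp_pos"],o["wrist_force"],o["ft_torque"])
cv2.imwrite("pics/lid2.png",cv2.resize(side[280:390,320:430],(550,550),interpolation=cv2.INTER_CUBIC))
E
```

```text
[ 0.45915519 -0.39770547  0.09011585] [-22.77197877  24.44226164  34.0068729 ] [ 3.22233047  3.23113192 -0.1155361 ]
```

View pics/lid2.png

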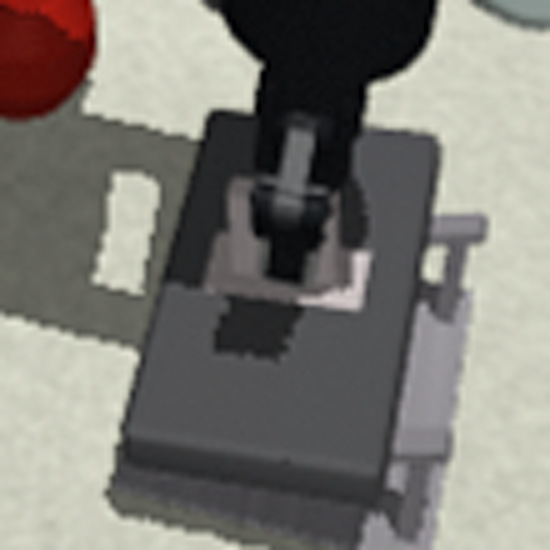

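The lid is tilting onto the rails, its lower-left edge clearly lower and its high edge sliding on the rails. I continue down a little, then release.

```bash
python3 -m inch '{"fingers":[0,0,0,0],"offset":[[0,0,-0.1],[0,0,-0.2],[0,0,-0.28],[0,0,-0.28]],"yaw":[0,0,0,0]}' 20; python3 -c "
from h import *
cams.grab_frame('side');marks(['lid'],'side',2)"
```

```text
clock: 19.6
tcp_pos: [0.4596, -0.3982, 0.0837]
tcp_rot: [0.937, 0.351, -0.0, -0.0]
wrist_force: [-26.0, 28.0, 51.6]
finger_gap: 0.0097
side lid [(0.97, [0.461, -0.401, 0.043], [378, 343]), (0.87, [0.317, 0.136, 0.002], [201, 238])]
```

```bash
python3 -m inch '{"fingers":[0,0.2,0.4,0.6,0.6,0.6,0.6,0.6],"offset":[[0,0,0.15],[0,0,0.15],[0,0,0.15],[0,0,0.15],[0,0,0.15],[0,0,1.5],[0,0,3],[0,0,4.5]],"yaw":[0,0,0,0,0,0,0,0]}'
python3 - <<'E'
from h import *
print(robot.observe()["tcp_pos"])
side=cams.grab_frame("side");marks(["lid","rest_bed"],"side",2)
cv2.imwrite("pics/lid3.png",cv2.resize(side[280:390,320:430],(550,550),interpolation=cv2.INTER_CUBIC))
E
```

```text
clock: 20.7
tcp_pos: [0.4597, -0.3988, 0.2153]
tcp_rot: [0.937, 0.35, -0.0, -0.0]
wrist_force: [-0.4, -1.0, 1.0]
finger_gap: 0.0511
[ 0.45970683 -0.39880404  0.21529201]
side lid [(0.84, [0.314, 0.137, 0.005], [200, 238]), (0.8, [0.459, -0.401, 0.042], [377, 344])]
side rest_bed [(0.45, [0.623, -0.198, 0.1], [379, 239]), (0.22, [0.748, -0.01, 0.002], [367, 216])]
```

View pics/lid3.png

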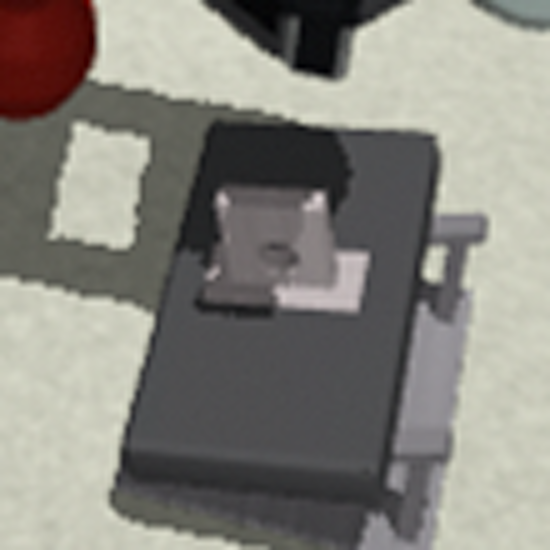

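```bash
python3 - <<'E'
from h import *
O=np.array([.4665,-.4068,.036]);y=-.855
def P(l,xb,yb,s=.38,zo=0,yw=y):
    up=np.array([np.cos(yw)*np.cos(s),np.sin(yw)*np.cos(s),np.sin(s)]);Y=np.array([-np.sin(yw),np.cos(yw),0]);Z=np.cross(up,Y)
    return O+up*(xb+l[0])+Y*(yb+l[1])+Z*(l[2]+zo)
C=[(a,b,.022) for a,b in((-.048,.088),(.048,.088),(-.048,-.088),(.048,-.088))]
obs=np.array([(362,305),(408,307),(345,371),(397,375)])-.4
# lid corners on pixels: TL=low/+y, TR=high/+y
for xb in(-.004,.0,.008,.016): print(xb,[(proj("side",P(l,xb,0))-o).round(1).tolist() for l,o in zip(C,obs)])
f=lambda q:np.ravel([proj("side",P(l,q[0],q[1],q[2],0,q[3]))-o for l,o in zip(C,obs)])
r=least_squares(f,[0,0,.38,y]);print(r.x,r.fun.round(1))
f=lambda q:np.ravel([proj("side",P(l,q[0],q[1],.38,0,q[2]))-o for l,o in zip(C,obs)])
r=least_squares(f,[0,0,y]);print(r.x,r.fun.round(1))
E
```

```text
-0.004 [[0.4, 3.8], [-0.7, -1.0], [-0.6, 4.1], [-1.8, 0.0]]
0.0 [[2.2, 3.7], [1.2, -1.1], [1.4, 4.1], [0.4, 0.0]]
0.008 [[5.8, 3.5], [5.1, -1.3], [5.5, 4.1], [4.8, 0.0]]
0.016 [[9.5, 3.3], [9.1, -1.6], [9.6, 4.1], [9.3, 0.0]]
[-0.006023    0.00420725  0.24585914 -0.84572096] [ 0.   0.   0.1 -0.5 -0.2 -0.   0.1  0.3]
[-0.00319549  0.00422239 -0.86117706] [ 1.5  2.3  0.2 -2.3  0.   2.  -1.4 -1.9]
```

The corner fit gives a tilt of about 0.25 rad instead of 0.38, so the low edge is sitting on the stops: the lid slipped in the soft grip. I regrasp firmly, lift, shift up the slope and lay it again.

```bash
python3 -m inch '{"fingers":[0.6,0.6,0.6,0.6,0.6,0,0,0,0,0],"offset":[[-0.14,0.16,-1],[-0.14,0.16,-2.5],[-0.14,0.16,-3.6],[-0.14,0.16,-4.24],[-0.14,0.16,-4.24],[-0.14,0.16,-4.24],[-0.14,0.16,-4.24],[-0.14,0.16,-4.24],[-0.14,0.16,-4.24],[-0.14,0.16,-4.24]],"yaw":[0,0,0,0,0,0,0,0,0,0]}' 80
python3 -m inch '{"fingers":[0,0,0,0,0,0,0,0,0],"offset":[[0,0,0.4],[0,0,0.8],[0.15,-0.165,0.9],[0.285,-0.327,0.9],[0.285,-0.327,0.9],[0.285,-0.327,0.6],[0.285,-0.327,0.4],[0.285,-0.327,0.3],[0.285,-0.327,0.3]],"yaw":[0,0,0,0,0,0,0,0,0]}'
```

```text
clock: 22.1
tcp_pos: [0.4559, -0.3944, 0.0879]
tcp_rot: [0.937, 0.35, 0.0, 0.001]
wrist_force: [-2.2, 0.5, 7.3]
finger_gap: 0.009
clock: 23.22
tcp_pos: [0.4641, -0.4038, 0.0955]
tcp_rot: [0.937, 0.35, -0.0, -0.0]
wrist_force: [0.1, 1.2, -3.6]
finger_gap: 0.0093
```

```bash
python3 -m inch '{"fingers":[0,0],"offset":[[0,0,-0.1],[0,0,-0.1]],"yaw":[0,0]}';python3 -m inch '{"fingers":[0,0],"offset":[[0,0,-0.1],[0,0,-0.1]],"yaw":[0,0]}'; python3 -c "
from h import *
cams.grab_frame('side');marks(['lid'],'side',2)"
```

```text
clock: 23.48
tcp_pos: [0.4644, -0.404, 0.0932]
tcp_rot: [0.937, 0.35, 0.0, 0.0]
wrist_force: [0.3, 0.5, -0.5]
finger_gap: 0.009
clock: 23.72
tcp_pos: [0.4642, -0.4038, 0.0917]
tcp_rot: [0.937, 0.35, 0.0, 0.0]
wrist_force: [-10.6, 11.1, 19.0]
finger_gap: 0.0092
side lid [(0.97, [0.314, 0.132, 0.002], [201, 240]), (0.57, [0.469, -0.411, 0.05], [385, 343])]
```

```bash
python3 -m inch '{"fingers":[0,0.12,0.2,0.3,0.45,0.6,0.6,0.6,0.6],"offset":[[0,0,0.05],[0,0,0.05],[0,0,0.05],[0,0,0.05],[0,0,0.05],[0,0,0.05],[0,0,1],[0,0,2.5],[0,0,4]],"yaw":[0,0,0,0,0,0,0,0,0]}'
python3 - <<'E'
from h import *
print(robot.observe()["tcp_pos"])
side=cams.grab_frame("side");marks(["lid"],"side",2)
cv2.imwrite("pics/lid4.png",cv2.resize(side[280:390,320:430],(550,550),interpolation=cv2.INTER_CUBIC))
E
```

```text
clock: 24.95
tcp_pos: [0.4641, -0.4038, 0.2111]
tcp_rot: [0.937, 0.35, -0.0, -0.0]
wrist_force: [-0.9, 0.2, 1.7]
finger_gap: 0.0512
[ 0.46405802 -0.40378482  0.21108276]
side lid [(0.62, [0.47, -0.414, 0.039], [386, 347]), (0.62, [0.314, 0.135, 0.004], [201, 238])]
```

View pics/lid4.png

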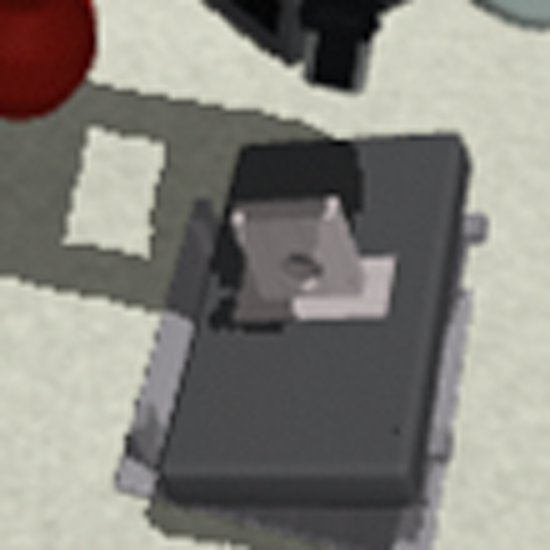

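```bash
python3 - <<'E'
from h import *
O=np.array([.4665,-.4068,.036]);y=-.855
def P(l,xb,yb,s=.38,zo=0,yw=y):
    up=np.array([np.cos(yw)*np.cos(s),np.sin(yw)*np.cos(s),np.sin(s)]);Y=np.array([-np.sin(yw),np.cos(yw),0]);Z=np.cross(up,Y)
    return O+up*(xb+l[0])+Y*(yb+l[1])+Z*(l[2]+zo)
C=[(a,b,.022) for a,b in((-.048,.088),(.048,.088),(-.048,-.088),(.048,-.088))]
obs=np.array([(240,147),(462,137),(165,478),(418,482)])/5+[320,280]-.4
f=lambda q:np.ravel([proj("side",P(l,q[0],q[1],q[2],0,q[3]))-o for l,o in zip(C,obs)])
r=least_squares(f,[0,0,.38,y]);print(r.x,r.fun.round(1))
# stop face/top corners at x=-50,z=14: y=+-55
for yy in(.055,-.055): print(((proj("side",P((-.05,yy,.014),0,0))+.4-[320,280])*5).round())
E
```

```text
[ 0.00935321 -0.00234516  0.35177811 -0.83523864] [-0.5 -0.5  0.9 -0.9 -1.1  0.7  0.5  0.2]
[207. 214.]
[152. 421.]
```

The lid is flat now, with corners at (240,147), (462,137), (165,478) and (418,482). The fit gives x of about +9 mm and tilt of about 0.35 rad, and the stops at (205,212) and (148,440) agree with the rest's pose. I grip the lug lightly and slide the lid down to touch the stops.

```bash
python3 -m inch '{"fingers":[0.6,0.6,0.6,0.6,0.6,0,0,0,0],"offset":[[0,0,-1],[0,0,-2.5],[0,0,-3.6],[0,0,-4.14],[0,0,-4.14],[0,0,-4.14],[0,0,-4.14],[0,0,-4.14],[0,0,-4.14]],"yaw":[0,0,0,0,0,0,0,0,0]}' 30
python3 -m inch '{"fingers":[0,0,0,0],"offset":[[-0.061,0.07,-0.037],[-0.122,0.14,-0.074],[-0.163,0.187,-0.1],[-0.163,0.187,-0.1]],"yaw":[0,0,0,0]}'
python3 -m inch '{"fingers":[0,0],"offset":[[-0.04,0.047,-0.025],[-0.04,0.047,-0.025]],"yaw":[0,0]}'
```

```text
clock: 26.18
tcp_pos: [0.4645, -0.4042, 0.0868]
tcp_rot: [0.937, 0.35, 0.0, 0.001]
wrist_force: [0.2, 1.4, 6.1]
finger_gap: 0.0094
clock: 26.68
tcp_pos: [0.4597, -0.3987, 0.0839]
tcp_rot: [0.937, 0.35, 0.0, 0.001]
wrist_force: [-0.3, 0.7, 6.5]
finger_gap: 0.0095
clock: 26.92
tcp_pos: [0.4585, -0.3974, 0.0832]
tcp_rot: [0.937, 0.35, 0.0, 0.001]
wrist_force: [-0.3, -0.7, 7.6]
finger_gap: 0.0095
```

```bash
python3 -m inch '{"fingers":[0,0],"offset":[[-0.04,0.047,-0.025],[-0.04,0.047,-0.025]],"yaw":[0,0]}';python3 -m inch '{"fingers":[0,0],"offset":[[-0.04,0.047,-0.025],[-0.04,0.047,-0.025]],"yaw":[0,0]}'
```

```text
clock: 27.18
tcp_pos: [0.4578, -0.397, 0.0831]
tcp_rot: [0.937, 0.35, 0.001, 0.003]
wrist_force: [2.7, -6.9, 7.8]
finger_gap: 0.0096
clock: 27.42
tcp_pos: [0.4572, -0.3966, 0.0833]
tcp_rot: [0.937, 0.35, 0.002, 0.004]
wrist_force: [4.1, -12.1, 9.6]
finger_gap: 0.0096
```

```bash
python3 -m inch '{"fingers":[0.3,0.6,0.6,0.6,0.6,0.6],"offset":[[0,0,0.03],[0,0,0.03],[0,0,0.03],[0,0,1.5],[0,0,3],[0,0,4.4]],"yaw":[0,0,0,0,0,0]}'
python3 - <<'E'
from h import *
top=cams.grab_frame("top");side=cams.grab_frame("side")
print(robot.observe()["tcp_pos"])
marks(["lid"],"side",2);marks(["block0"],"side",3);marks(["block0"],"top",3)
marks(["block0"],"top",3,"find_in")
rs=models.cut_out("block0","top")[:2]
for r in rs:
    ys,xs=np.nonzero(r["region"]);R=cv2.minAreaRect(np.c_[xs,ys].astype(np.float32))
    b=[ray("top",p,.044)[:2] for p in cv2.boxPoints(R)]
    e=[b[1]-b[0],b[2]-b[1]];print(R,np.round(np.mean(b,0),4),[(np.linalg.norm(v).round(4),np.degrees(np.arctan2(v[1],v[0])).round(1)) for v in e])
def cr(x,y,w=45,h=45): return cv2.resize(top[y-h//2:y-h//2+h,x-w//2:x-w//2+w],(390,390),interpolation=cv2.INTER_CUBIC)
cv2.imwrite("pics/blk.png",np.hstack([cr(289,246),cr(188,249)]))
E
```

```text
clock: 28.18
tcp_pos: [0.4556, -0.3938, 0.2137]
tcp_rot: [0.937, 0.35, -0.0, -0.0]
wrist_force: [-1.3, -0.5, -0.7]
finger_gap: 0.0511
[ 0.45669084 -0.39488535  0.21715722]
side lid [(0.57, [0.315, 0.135, 0.003], [201, 239]), (0.33, [0.749, -0.01, 0.001], [367, 216])]
side block0 [(0.94, [0.455, -0.018, 0.001], [277, 253]), (0.73, [0.439, 0.279, 0.001], [221, 199])]
top block0 [(0.8, [0.445, 0.277, -0.002], [190, 251]), (0.61, [0.454, -0.019, -0.001], [289, 248])]
top block0 [(0.75, [0.451, -0.015, 0.044], [288, 247]), (0.67, [0.444, 0.274, 0.042], [189, 248])]
((188.24594116210938, 248.57568359375), (20.365447998046875, 29.77619743347168), 17.10272979736328) [0.4441 0.2752] [(np.float64(0.0862), np.float64(-14.2)), (np.float64(0.0602), np.float64(-106.8))]
((289.2200012207031, 245.4599609375), (28.35334587097168, 18.514646530151367), 79.69515228271484) [ 0.4547 -0.0175] [(np.float64(0.0542), np.float64(-79.2)), (np.float64(0.0831), np.float64(-170.0))]
```

View pics/blk.png

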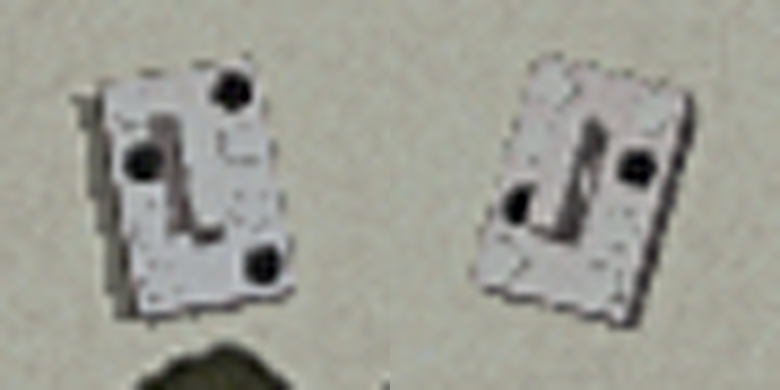

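Block A, at (195,190) in the left crop, is at world (0.455,-0.0175) with yaw of about +10°. Block B, at (585,190), is at (0.443,0.276) with yaw of about -15°. The dock is open now, so I take the second station measurement.

```bash
python3 - <<'E'
from h import *
L={"station":(0,0),"bay0":(0,.059),"bay1":(0,0),"bay2":(0,-.059),"eyelet_near":(0,.1005),"eyelet_far":(0,-.1005),"switch_tip":(-.026,-.138)}
g=np.load("st.npy");pts=[];z=[]
for c in("top","side"):
  cams.grab_frame(c)
  for n,l in L.items():
    for d in models.mark_of(n,c):
      w=world(c,d["point"]);e=tf(g,(*l,0))
      if np.hypot(*(w-e)[:2])<.012: pts.append((l,w));break
q=fit(pts);print(len(pts),q,g)
for l,w in pts: print(l,np.round(1000*(w[:2]-tf(g,(*l,0))[:2]),1))
m=(q*len(pts)+g*19)/(len(pts)+19);print(m);np.save("st2.npy",m)
for n,l in L.items(): print(n,tf(m,(*l,0)).round(4))
E
python3 -m inch '{"fingers":[0.6,0.6,0.6,0.6,0.6,0.6,0.6,0.6,0.6,0.6,0.6],"offset":[[0,2,0],[0,4,0],[0,6,0],[0,8,0],[0,10,0],[0,12.52,0],[0,12.52,0],[0,12.52,0],[0,12.52,-1],[0,12.52,-2],[0,12.52,-2]],"yaw":[1.5,3,4.5,6,7.5,9,9.83,9.83,9.83,9.83,9.83]}'
```

```text
12 [ 0.61270315 -0.09429748  0.09506644] [ 0.61301224 -0.09416689  0.09403296]
(0, 0) [-2.1  0.6]
(0, 0.059) [2.7 1.9]
(0, 0) [ 0.5 -3.4]
(0, -0.059) [-1.3 -2.2]
(0, 0.1005) [ 0.6 -1.6]
(-0.026, -0.138) [5.  0.3]
(0, 0) [-1.1  0.6]
(0, 0.059) [-1.   1.1]
(0, 0) [-4.1 -2.2]
(0, -0.059) [-0.9  0.9]
(0, 0.1005) [ 0.4 -0.5]
(0, -0.1005) [-0.9  2.3]
[ 0.61289259 -0.09421744  0.09443302]
station [ 0.6129 -0.0942  0.    ]
bay0 [ 0.6073 -0.0355  0.    ]
bay1 [ 0.6129 -0.0942  0.    ]
bay2 [ 0.6185 -0.153   0.    ]
eyelet_near [0.6034 0.0058 0.    ]
eyelet_far [ 0.6224 -0.1943  0.    ]
switch_tip [ 0.6    -0.2341  0.    ]
clock: 30.7
tcp_pos: [0.4549, -0.0193, 0.151]
tcp_rot: [0.644, 0.765, -0.001, -0.001]
wrist_force: [1.0, 0.3, 0.9]
finger_gap: 0.0512
```

```bash
python3 -m inch '{"fingers":[0.6,0.6,0.6,0,0,0,0,0,0],"offset":[[0,0.05,-1.3],[0,0.05,-2.2],[0,0.05,-2.65],[0,0.05,-2.65],[0,0.05,-2.65],[0,0.05,-2.65],[0,0.05,-2.65],[0,0.05,-2.65],[0,0.05,-2.65]],"yaw":[0,0,0,0,0,0,0,0,0]}' 70
python3 -m inch '{"fingers":[0,0,0,0,0],"offset":[[0,0,0.5],[0,0,1.5],[0,0,2.5],[0,0,3.5],[0,0,3.5]],"yaw":[0,0,0,0,0]}'
python3 -c "
from h import *
o=robot.observe();print(o['tcp_pos'],2*np.arctan2(o['tcp_rot'][1],o['tcp_rot'][0]))
cams.grab_frame('side');marks(['block0'],'side',3)"
```

```text
clock: 31.82
tcp_pos: [0.4564, -0.0171, 0.074]
tcp_rot: [0.643, 0.766, 0.001, 0.001]
wrist_force: [-0.1, -2.9, 6.6]
finger_gap: 0.0086
clock: 32.45
tcp_pos: [0.4563, -0.017, 0.1799]
tcp_rot: [0.643, 0.766, 0.001, 0.002]
wrist_force: [0.5, -0.1, -6.2]
finger_gap: 0.0085
[ 0.45629439 -0.01695399  0.17988289] 1.7454668382995782
side block0 [(0.98, [0.454, -0.016, 0.108], [275, 219]), (0.63, [0.441, 0.281, 0.001], [221, 199])]
```

```bash
python3 -m inch '{"fingers":[0,0,0,0,0,0,0,0,0],"offset":[[1.5,-0.7,0],[3,-1.4,0],[4.4,-2.1,0],[5.26,-2.573,0],[5.26,-2.573,0],[5.26,-2.573,0],[5.26,-2.573,-0.8],[5.26,-2.573,-1.4],[5.26,-2.573,-1.4]],"yaw":[-0.767,-0.767,-0.767,-0.767,-0.767,-0.767,-0.767,-0.767,-0.767]}'
python3 - <<'E'
from h import *
o=robot.observe();print(o["tcp_pos"],2*np.arctan2(o["tcp_rot"][1],o["tcp_rot"][0]))
cams.grab_frame("side");marks(["block0"],"side",2)
E
python3 -m inch '{"fingers":[0,0,0,0],"offset":[[0,0,-0.2],[0,0,-0.4],[0,0,-0.5],[0,0,-0.5]],"yaw":[0,0,0,0]}'
```

```text
clock: 33.67
tcp_pos: [0.6125, -0.0937, 0.1343]
tcp_rot: [0.673, 0.74, -0.001, -0.001]
wrist_force: [0.2, -0.7, -5.2]
finger_gap: 0.0088
[ 0.61253189 -0.09371994  0.13425035] 1.6653541520371122
side block0 [(0.97, [0.441, 0.281, 0.001], [221, 199]), (0.94, [0.609, -0.093, 0.061], [345, 230])]
clock: 34.28
tcp_pos: [0.6134, -0.0941, 0.1206]
tcp_rot: [0.673, 0.74, -0.0, -0.0]
wrist_force: [0.2, -0.1, -4.7]
finger_gap: 0.0088
```

```bash
python3 -m inch '{"fingers":[0,0,0,0],"offset":[[0,0,-0.15],[0,0,-0.3],[0,0,-0.37],[0,0,-0.37]],"yaw":[0,0,0,0]}'
```

```text
clock: 34.78
tcp_pos: [0.6136, -0.0943, 0.1101]
tcp_rot: [0.673, 0.74, 0.0, 0.0]
wrist_force: [-2.6, 0.4, 0.6]
finger_gap: 0.0089
```

```bash
python3 -m inch '{"fingers":[0,0,0],"offset":[[0,0,-0.05],[0,0,-0.05],[0,0,-0.05]],"yaw":[0,0,0]}'; python3 -m inch '{"fingers":[0.15,0.25,0.3,0.3,0.3,0.3,0.6],"offset":[[0,0,0.03],[0,0,0.03],[0,0,0.03],[0,0,1],[0,0,2],[0,0,3],[0,0,4]],"yaw":[0,0,0,0,0,0,0]}'
python3 - <<'E'
from h import *
cams.grab_frame("side");marks(["block0","rod_tip"],"side",2);cams.grab_frame("top");marks(["block0"],"top",2)
for r in models.cut_out("block0","top")[:2]:
    ys,xs=np.nonzero(r["region"]);R=cv2.minAreaRect(np.c_[xs,ys].astype(np.float32))
    b=[ray("top",p,.044)[:2] for p in cv2.boxPoints(R)]
    e=[b[1]-b[0],b[2]-b[1]];print(R,np.round(np.mean(b,0),4),[(np.linalg.norm(v).round(4),np.degrees(np.arctan2(v[1],v[0])).round(1)) for v in e])
E
```

```text
clock: 35.15
tcp_pos: [0.6137, -0.0944, 0.11]
tcp_rot: [0.673, 0.74, 0.0, 0.001]
wrist_force: [-10.2, -0.0, 13.6]
finger_gap: 0.0088
clock: 36.02
tcp_pos: [0.6135, -0.0941, 0.2291]
tcp_rot: [0.673, 0.74, 0.0, -0.0]
wrist_force: [-0.9, -0.2, 1.2]
finger_gap: 0.0431
side block0 [(0.85, [0.61, -0.094, 0.038], [345, 238]), (0.73, [0.442, 0.28, 0.001], [221, 199])]
side rod_tip [(0.77, [0.604, 0.008, 0.061], [321, 211]), (0.28, [0.465, 0.504, -0.002], [198, 165])]
top block0 [(0.97, [0.445, 0.278, -0.001], [190, 250])]
((187.87734985351562, 248.6792449951172), (19.64255714416504, 27.472108840942383), 15.94539737701416) [0.4437 0.2763] [(np.float64(0.0796), np.float64(-13.0)), (np.float64(0.058), np.float64(-105.7))]
```

Block A is seated: it took load at exactly floor height. On to block B.

```bash
python3 -m inch '{"fingers":[0.6,0.6,0.6,0.6,0.6,0.6,0.6,0.6,0.6,0.6,0.6,0.6],"offset":[[-0.8,1.8,0],[-1.6,3.6,0],[-2.4,5.3,0],[-3.2,7,0],[-4,8.7,0],[-4.8,10.5,0],[-5.67,12.37,0],[-5.67,12.37,-0.8],[-5.67,12.37,-1.8],[-5.67,12.37,-2.6],[-5.67,12.37,-2.6],[-5.67,12.37,-2.6]],"yaw":[-0.5,-1,-1.5,-2,-2.5,-3,-3.31,-3.31,-3.31,-3.31,-3.31,-3.31]}'
python3 - <<'E'
from h import *
o=robot.observe();print(o["tcp_pos"],2*np.arctan2(o["tcp_rot"][1],o["tcp_rot"][0]))
s=cams.grab_frame("side");marks(["block0"],"side",2)
t=cams.grab_frame("top");marks(["block0"],"top",2)
cv2.imwrite("pics/b2.png",np.hstack([cv2.resize(s[160:240,180:260],(400,400)),cv2.resize(s[180:280,300:400],(400,400))]))
E
```

```text
clock: 37.83
tcp_pos: [0.4436, 0.277, 0.1508]
tcp_rot: [0.79, 0.612, 0.0, 0.0]
wrist_force: [-1.0, -0.7, 0.3]
finger_gap: 0.0512
[0.44360752 0.27703521 0.15082655] 1.3183780720825886
side block0 [(0.71, [0.614, -0.093, 0.037], [346, 238]), (0.63, [0.441, 0.281, 0.001], [221, 199])]
top block0 [(0.7, [0.611, -0.093, 0.036], [314, 194])]
```

View pics/b2.png

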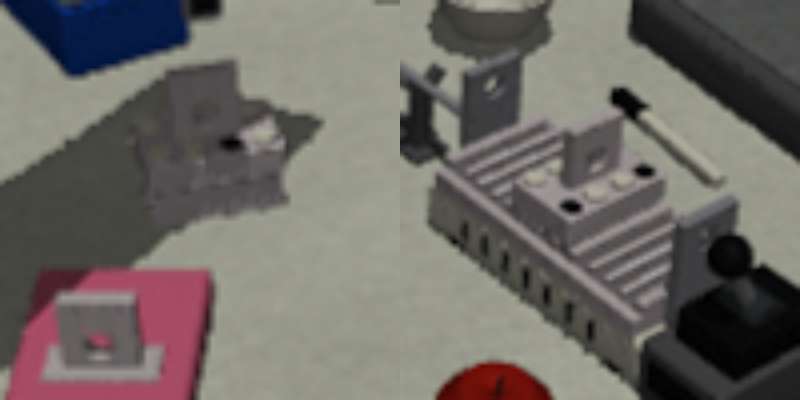

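Block A stands home in the middle bay at (590,190) in the right crop, and block B is still in place at (215,160) in the left. I grip B.

```bash
python3 -m inch '{"fingers":[0.6,0.6,0.6,0,0,0,0,0,0],"offset":[[0,0,-1.3],[0,0,-2.2],[0,0,-2.6],[0,0,-2.6],[0,0,-2.6],[0,0,-2.6],[0,0,-2.6],[0,0,-2.6],[0,0,-2.6]],"yaw":[0,0,0,0,0,0,0,0,0]}' 70
python3 -m inch '{"fingers":[0,0,0,0,0],"offset":[[0,0,0.5],[0,0,1.5],[0,0,2.5],[0,0,3.5],[0,0,3.5]],"yaw":[0,0,0,0,0]}'
python3 -c "
from h import *
o=robot.observe();print(o['tcp_pos'],2*np.arctan2(o['tcp_rot'][1],o['tcp_rot'][0]))
cams.grab_frame('side');marks(['block0'],'side',3)"
```

```text
clock: 39.15
tcp_pos: [0.444, 0.2773, 0.0735]
tcp_rot: [0.79, 0.612, 0.001, 0.0]
wrist_force: [-1.4, -0.5, 8.0]
finger_gap: 0.0089
clock: 39.78
tcp_pos: [0.444, 0.2773, 0.1795]
tcp_rot: [0.79, 0.613, 0.002, 0.0]
wrist_force: [-1.0, -0.6, -4.2]
finger_gap: 0.0088
[0.44396635 0.27728067 0.17948796] 1.3185138656030226
side block0 [(0.9, [0.444, 0.281, 0.108], [219, 167]), (0.71, [0.612, -0.093, 0.037], [346, 238])]
```

```bash
python3 -m inch '{"fingers":[0,0,0,0,0,0,0,0,0,0,0,0],"offset":[[0,0,0.85],[0.5,-1,0.85],[1.1,-2.1,0.85],[1.9,-3.6,0.85],[2.7,-5.1,0.85],[3.5,-6.6,0.85],[4.3,-8.1,0.85],[5,-9.5,0.85],[5.46,-10.427,0.85],[5.46,-10.427,0.85],[5.46,-10.427,-0.4],[5.46,-10.427,-1.4]],"yaw":[0.3,0.6,1,1.5,2,2.5,3,3.31,3.31,3.31,3.31,3.31]}'
python3 - <<'E'
from h import *
o=robot.observe();print(o["tcp_pos"],2*np.arctan2(o["tcp_rot"][1],o["tcp_rot"][0]))
E
```

```text
clock: 41.38
tcp_pos: [0.6061, -0.035, 0.1327]
tcp_rot: [0.673, 0.74, -0.001, -0.001]
wrist_force: [-0.4, -0.0, -4.2]
finger_gap: 0.0092
[ 0.606141   -0.03502661  0.13265828] 1.6654799436895076
```

```bash
python3 -m inch '{"fingers":[0,0,0,0,0],"offset":[[0,0,0],[0,0,-0.15],[0,0,-0.3],[0,0,-0.4],[0,0,-0.4]],"yaw":[0,0,0,0,0]}';python3 -m inch '{"fingers":[0,0,0,0,0],"offset":[[0,0,-0.15],[0,0,-0.3],[0,0,-0.4],[0,0,-0.4],[0,0,-0.4]],"yaw":[0,0,0,0,0]}'
```

```text
clock: 42.0
tcp_pos: [0.6072, -0.0358, 0.1233]
tcp_rot: [0.673, 0.74, 0.0, 0.0]
wrist_force: [1.2, 0.3, -4.0]
finger_gap: 0.0088
clock: 42.62
tcp_pos: [0.6073, -0.0358, 0.1113]
tcp_rot: [0.673, 0.74, 0.0, 0.0]
wrist_force: [0.3, 0.1, -3.4]
finger_gap: 0.009
```

```bash
python3 -m inch '{"fingers":[0,0,0,0],"offset":[[0,0,-0.05],[0,0,-0.09],[0,0,-0.09],[0,0,-0.09]],"yaw":[0,0,0,0]}'; python3 -m inch '{"fingers":[0.15,0.25,0.3,0.3,0.3,0.3,0.3],"offset":[[0,0,0.03],[0,0,0.03],[0,0,0.03],[0,0,1],[0,0,2],[0,0,3],[0,0,4]],"yaw":[0,0,0,0,0,0,0]}'
python3 - <<'E'
from h import *
cams.grab_frame("side");marks(["block0","rod_tip","rod","eyelet_far"],"side",2);cams.grab_frame("top");marks(["block0","rod"],"top",2)
o=robot.observe();print(o["tcp_pos"],2*np.arctan2(o["tcp_rot"][1],o["tcp_rot"][0]))
E
```

```text
clock: 43.12
tcp_pos: [0.6073, -0.0358, 0.1095]
tcp_rot: [0.673, 0.74, 0.0, 0.0]
wrist_force: [-4.6, 0.1, 5.3]
finger_gap: 0.0089
clock: 44.0
tcp_pos: [0.6071, -0.0359, 0.2295]
tcp_rot: [0.673, 0.74, 0.0, 0.0]
wrist_force: [-0.1, 0.2, -0.2]
finger_gap: 0.0257
side block0 [(0.96, [0.613, -0.094, 0.038], [346, 238]), (0.78, [0.608, -0.032, 0.035], [330, 226])]
side rod_tip [(0.76, [0.604, 0.005, 0.059], [321, 212])]
side rod [(0.59, [0.583, 0.223, 0.059], [273, 178]), (0.51, [0.604, 0.003, 0.099], [322, 200])]
side eyelet_far [(0.55, [0.622, -0.191, 0.096], [376, 238]), (0.34, [0.583, 0.224, 0.06], [273, 177])]
top block0 [(0.33, [0.468, -0.208, -0.002], [352, 244])]
top rod [(0.82, [0.582, 0.213, 0.056], [211, 202]), (0.4, [0.466, -0.408, 0.035], [423, 243])]
[ 0.60692664 -0.03584714  0.22746801] 1.6650463690144612
```

```bash
python3 -m inch '{"fingers":[0.6,0.6,0.6,0.6,0.6,0.6,0.6,0.6,0.6,0.6,0.6,0.6],"offset":[[0,1,0],[-0.2,2.2,0],[-0.3,3.4,0],[-0.4,4.6,0],[-0.5,5.8,0],[-0.6,7,0],[-0.7,8.2,0],[-0.8,9.3,0],[-0.8,9.3,0],[-0.8,9.3,0],[-0.8,9.3,-1.5],[-0.8,9.3,-3]],"yaw":[-1.7,-3.4,-5.1,-6.8,-8.5,-10.2,-11.9,-13.6,-15,-15,-15,-15]}'
python3 - <<'E'
from h import *
o=robot.observe();print(o["tcp_pos"],2*np.arctan2(o["tcp_rot"][1],o["tcp_rot"][0]))
E
```

```text
clock: 45.9
tcp_pos: [0.5833, 0.2426, 0.1374]
tcp_rot: [0.999, 0.049, 0.0, -0.0]
wrist_force: [0.3, 0.9, -0.7]
finger_gap: 0.0512
[0.58327724 0.24262318 0.13741756] 0.09773138506841494
```

```bash
python3 -m inch '{"fingers":[0.6,0.6,0.6,0.6,0,0,0,0,0],"offset":[[-0.01,0.02,-1.2],[-0.01,0.02,-2.2],[-0.01,0.02,-2.65],[-0.01,0.02,-2.65],[-0.01,0.02,-2.65],[-0.01,0.02,-2.65],[-0.01,0.02,-2.65],[-0.01,0.02,-2.65],[-0.01,0.02,-2.65]],"yaw":[0,0,0,0,0,0,0,0,0]}' 60
python3 - <<'E'
from h import *
o=robot.observe();print(o["tcp_pos"],2*np.arctan2(o["tcp_rot"][1],o["tcp_rot"][0]),o["wrist_force"])
q=np.load("st2.npy");c,s=np.cos(q[2]),np.sin(q[2]);r=o["tcp_pos"][:2]-q[:2];print("station xy",c*r[0]+s*r[1],-s*r[0]+c*r[1])
E
```

```text
clock: 47.02
tcp_pos: [0.583, 0.2438, 0.0593]
tcp_rot: [0.999, 0.047, 0.0, -0.0]
wrist_force: [0.6, 1.0, 0.8]
finger_gap: 0.0164
[0.58302354 0.24382967 0.0592779 ] 0.0944008984090213 [0.61439557 0.95164305 0.82501358]
station xy 0.002139412365700654 0.3393573846595825
```

```bash
python3 -m inch '{"fingers":[0,0,0,0,0,0,0],"offset":[[-0.02,0.2,0],[-0.02,0.2,0.3],[-0.05,0.194,0.8],[-0.075,0.194,1.2],[-0.075,0.194,1.3],[-0.075,0.194,1.3],[-0.075,0.194,1.3]],"yaw":[0,0,0,0,0,0,0]}' 80
python3 - <<'E'
from h import *
for c in("top","side","top","side"): cams.grab_frame(c);marks(["rod_tip"],c,1)
o=robot.observe();print(o["tcp_pos"],o["wrist_force"])
q=np.load("st2.npy");c,s=np.cos(q[2]),np.sin(q[2]);r=o["tcp_pos"][:2]-q[:2];print("station xy",c*r[0]+s*r[1],-s*r[0]+c*r[1]);print("expect tip",tf(q,(c*r[0]+s*r[1],-s*r[0]+c*r[1]-.238,0)))
E
```

```text
clock: 47.9
tcp_pos: [0.5804, 0.2495, 0.0975]
tcp_rot: [0.999, 0.047, -0.0, 0.0]
wrist_force: [1.0, 0.1, -0.5]
finger_gap: 0.0153
top rod_tip [(0.67, [0.612, -0.094, 0.036], [315, 194])]
side rod_tip [(0.54, [0.598, 0.012, 0.1], [318, 199])]
top rod_tip [(0.62, [0.602, 0.011, 0.096], [280, 191])]
side rod_tip [(0.45, [0.599, 0.01, 0.097], [319, 200])]
[0.58062567 0.24954029 0.09795068] [ 0.69353963 -0.77910065 -0.80019899]
station xy 0.00029069390087256564 0.3452686582899591
expect tip [0.60306734 0.01260069 0.        ]
```

```bash
python3 -m inch '{"fingers":[0,0,0,0],"offset":[[0.021,-0.22,0],[0.042,-0.44,0],[0.063,-0.664,0],[0.063,-0.664,0]],"yaw":[0,0,0,0]}';python3 -m inch '{"fingers":[0,0,0,0],"offset":[[0.047,-0.5,0],[0.094,-1,0],[0.142,-1.5,0],[0.142,-1.5,0]],"yaw":[0,0,0,0]}'
```

```text
clock: 48.8
tcp_pos: [0.5827, 0.229, 0.0981]
tcp_rot: [0.999, 0.047, -0.0, 0.0]
wrist_force: [0.4, 0.4, -1.0]
finger_gap: 0.0153
clock: 49.3
tcp_pos: [0.587, 0.1833, 0.0981]
tcp_rot: [0.999, 0.046, 0.0, 0.0]
wrist_force: [0.3, 0.2, 0.1]
finger_gap: 0.0155
```

```bash
python3 -m inch '{"fingers":[0,0,0,0,0,0],"offset":[[0.047,-0.5,0],[0.094,-1,0],[0.142,-1.5,0],[0.189,-2,0],[0.236,-2.489,0],[0.236,-2.489,0]],"yaw":[0,0,0,0,0,0]}';python3 -m inch '{"fingers":[0,0,0,0],"offset":[[0.047,-0.5,0],[0.094,-1,0],[0.118,-1.25,0],[0.118,-1.25,0]],"yaw":[0,0,0,0]}'
```

```text
clock: 50.05
tcp_pos: [0.594, 0.1089, 0.0981]
tcp_rot: [0.999, 0.046, 0.0, 0.0]
wrist_force: [1.0, 0.7, -0.8]
finger_gap: 0.0151
clock: 50.55
tcp_pos: [0.5975, 0.0719, 0.098]
tcp_rot: [0.999, 0.047, 0.0, -0.0]
wrist_force: [-0.6, 0.7, -0.9]
finger_gap: 0.0152
```

```bash
python3 -m inch '{"fingers":[0,0,0,0,0],"offset":[[0.04,-0.42,0],[0.08,-0.84,0],[0.11,-1.15,0],[0.119,-1.261,0],[0.119,-1.261,0]],"yaw":[0,0,0,0,0]}';python3 -m inch '{"fingers":[0,0],"offset":[[0.006,-0.067,0],[0.006,-0.067,0]],"yaw":[0,0]}'
```

```text
clock: 51.18
tcp_pos: [0.601, 0.0345, 0.098]
tcp_rot: [0.999, 0.047, -0.0, -0.0]
wrist_force: [0.4, 0.2, -0.6]
finger_gap: 0.0156
clock: 51.42
tcp_pos: [0.6012, 0.0327, 0.098]
tcp_rot: [0.999, 0.047, -0.0, -0.0]
wrist_force: [0.6, -0.7, -1.5]
finger_gap: 0.0153
```

```bash
python3 -m inch '{"fingers":[0,0],"offset":[[0.004,-0.04,0],[0.004,-0.04,0]],"yaw":[0,0]}';python3 -m inch '{"fingers":[0,0],"offset":[[0.004,-0.04,0],[0.004,-0.04,0]],"yaw":[0,0]}';python3 -m inch '{"fingers":[0,0],"offset":[[0.004,-0.04,0],[0.004,-0.04,0]],"yaw":[0,0]}'
```

```text
clock: 51.68
tcp_pos: [0.6013, 0.0316, 0.0981]
tcp_rot: [0.999, 0.047, 0.0, -0.0]
wrist_force: [-0.4, 1.7, -0.2]
finger_gap: 0.0152
clock: 51.92
tcp_pos: [0.6013, 0.0315, 0.0981]
tcp_rot: [0.999, 0.047, -0.0, -0.001]
wrist_force: [-0.8, 10.8, 0.7]
finger_gap: 0.0153
clock: 52.18
tcp_pos: [0.6013, 0.0314, 0.0981]
tcp_rot: [0.999, 0.048, -0.0, -0.002]
wrist_force: [-2.0, 17.3, 0.6]
finger_gap: 0.0155
```

The collar is firmly against the bracket at TCP y of 0.0315. I relax the push, lower the rod onto the eyelets and release.

```bash
python3 -m inch '{"fingers":[0,0,0.2,0.4,0.6,0.6,0.6,0.6,0.6],"offset":[[-0.007,0.07,-0.05],[-0.007,0.07,-0.1],[-0.007,0.07,-0.1],[-0.007,0.07,-0.1],[-0.007,0.07,-0.1],[-0.007,0.07,1],[-0.007,0.07,2.5],[-0.007,0.07,4],[-0.007,0.07,5]],"yaw":[0,0,0,0,0,0,0,0,0]}'
python3 - <<'E'
from h import *
o=robot.observe();print(o["tcp_pos"])
t=cams.grab_frame("top");marks(["rod_tip","rod","switch_tip"],"top",2)
s=cams.grab_frame("side");marks(["rod_tip","rod","switch_tip","block0"],"side",2)
cv2.imwrite("pics/rod.png",cv2.resize(s[175:295,290:430],(700,600),interpolation=cv2.INTER_CUBIC))
E
```

```text
clock: 53.3
tcp_pos: [0.6015, 0.0308, 0.2503]
tcp_rot: [0.999, 0.047, 0.001, 0.0]
wrist_force: [1.0, 0.5, 1.1]
finger_gap: 0.0516
[0.60151114 0.03083843 0.25026758]
top rod_tip [(0.58, [0.622, -0.206, 0.093], [355, 186])]
top rod [(0.61, [0.601, 0.119, 0.001], [244, 200])]
top switch_tip [(0.64, [0.603, -0.236, 0.115], [367, 190])]
side rod_tip [(0.54, [0.619, -0.205, 0.092], [379, 244])]
side rod [(0.65, [0.603, 0.01, 0.096], [320, 199])]
side switch_tip [(0.44, [0.603, -0.232, 0.119], [383, 243])]
side block0 [(0.89, [0.613, -0.094, 0.034], [346, 239]), (0.78, [0.607, -0.03, 0.034], [330, 226])]
```

View pics/rod.png

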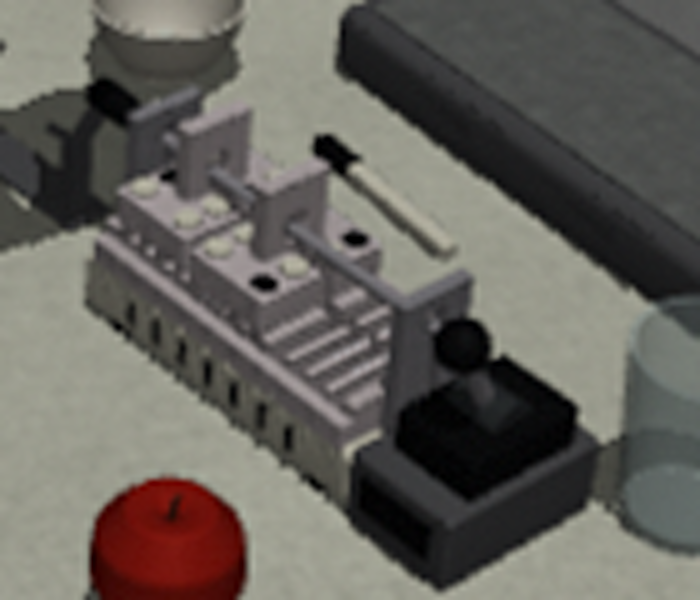

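The rod runs through the near bracket, both lugs at (230,170) and (300,230), and out past the far bracket; its nose mark is at (0.621,-0.206). The lever ball at (462,345) still leans to the front. I approach it from the front with shut fingers.

```bash
python3 -m inch '{"fingers":[0,0,0,0,0,0,0,0,0,0,0,0],"offset":[[-0.5,-1.2,0],[-1,-2.8,0],[-1.5,-4.4,0],[-1.68,-6,0],[-1.68,-7.5,0],[-1.68,-8.98,0],[-1.68,-8.98,0],[-1.68,-8.98,-1],[-1.68,-8.98,-2.5],[-1.68,-8.98,-3.8],[-1.68,-8.98,-4.41],[-1.68,-8.98,-4.41]],"yaw":[0,0,0,0,0,0,0,0,0,0,0,0]}'
python3 -m inch '{"fingers":[0,0,0,0,0],"offset":[[0.5,0.047,0],[0.9,0.085,0],[1.2,0.113,0],[1.5,0.141,0],[1.5,0.141,0]],"yaw":[0,0,0,0,0]}'
```

```text
clock: 55.25
tcp_pos: [0.5508, -0.2378, 0.1152]
tcp_rot: [0.999, 0.047, -0.001, -0.0]
wrist_force: [0.6, -0.3, 0.7]
finger_gap: -0.0001
clock: 55.88
tcp_pos: [0.5964, -0.2339, 0.1156]
tcp_rot: [0.999, 0.047, 0.0, -0.0]
wrist_force: [0.9, 0.2, 1.2]
finger_gap: -0.0003
```

```bash
python3 -m inch '{"fingers":[0,0,0,0],"offset":[[0.3,0.028,0],[0.6,0.057,0],[0.8,0.075,0],[0.8,0.075,0]],"yaw":[0,0,0,0]}'
python3 - <<'E'
from h import *
q=np.load("st2.npy")
def loc(w):
    c,s=np.cos(q[2]),np.sin(q[2]);r=w[:2]-q[:2];return np.round([c*r[0]+s*r[1],-s*r[0]+c*r[1],w[2]],4)
print("tcp",loc(robot.observe()["tcp_pos"]))
for c in("side","top"):
    cams.grab_frame(c)
    print([(round(d["confidence"],2),loc(world(c,d["point"]))) for d in models.mark_of("switch_tip",c)[:2]])
E
```

```text
clock: 56.38
tcp_pos: [0.6203, -0.2316, 0.1154]
tcp_rot: [0.999, 0.047, -0.0, -0.0]
wrist_force: [-0.1, 0.1, 0.5]
finger_gap: 0.0
tcp [-0.0056 -0.1375  0.1154]
[]
[(0.15, array([-0.016 , -0.3437, -0.0044]))]
```

```bash
python3 -m inch '{"fingers":[0,0,0],"offset":[[0.17,0.016,0],[0.17,0.016,0],[0.17,0.016,0]],"yaw":[0,0,0]}'
python3 -m inch '{"fingers":[0,0,0,0,0,0,0,0],"offset":[[-0.5,-0.047,0],[-1.5,-0.14,0],[-2.5,-0.235,0],[-2.5,-0.235,2],[-2.5,-0.235,4],[-3.5,2,4],[-4.5,4,4],[-5.5,6,4]],"yaw":[0,0,0,0,0,0,0,0]}'
python3 - <<'E'
from h import *
q=np.load("st2.npy")
def loc(w):
    c,s=np.cos(q[2]),np.sin(q[2]);r=w[:2]-q[:2];return np.round([c*r[0]+s*r[1],-s*r[0]+c*r[1],w[2]],4)
for c in("side","top"):
    im=cams.grab_frame(c)
    if c=="side": s=im
    print(c,[(round(d["confidence"],2),loc(world(c,d["point"]))) for d in models.mark_of("switch_tip",c)[:2]],[(round(d["confidence"],2),loc(world(c,d["point"]))) for d in models.mark_of("rod_tip",c)[:1]])
    marks(["lid","block0"],c,3)
cv2.imwrite("pics/end.png",cv2.resize(s[180:400,200:440],(720,600) if 0 else (655,600),interpolation=cv2.INTER_CUBIC))
E
```

```text
clock: 56.95
tcp_pos: [0.6251, -0.2313, 0.1158]
tcp_rot: [0.999, 0.047, 0.0, 0.0]
wrist_force: [0.2, 0.8, -0.2]
finger_gap: -0.0
clock: 57.95
tcp_pos: [0.4679, -0.0678, 0.236]
tcp_rot: [0.999, 0.047, 0.0, 0.0]
wrist_force: [1.2, 0.3, 0.5]
finger_gap: -0.0
side [(0.66, array([ 0.0251, -0.1369,  0.1192])), (0.63, array([0.1422, 0.2548, 0.0061]))] [(0.64, array([-0.0056, -0.1118,  0.0967]))]
side lid [(0.92, [0.464, -0.405, 0.039], [381, 346]), (0.75, [0.316, 0.138, 0.003], [201, 238])]
side block0 [(0.69, [0.609, -0.033, 0.034], [331, 227]), (0.58, [0.607, -0.096, 0.037], [345, 239])]
top [(0.51, array([ 0.0258, -0.1391,  0.1136]))] [(0.77, array([-0.0025, -0.1135,  0.0918]))]
top lid [(0.75, [0.465, -0.409, 0.033], [423, 243]), (0.75, [0.316, 0.135, 0.001], [237, 294])]
top block0 [(0.71, [0.611, -0.035, 0.033], [295, 194]), (0.7, [0.614, -0.098, 0.036], [316, 193]), (0.7, [0.623, -0.194, 0.098], [351, 185])]
```

View pics/end.png

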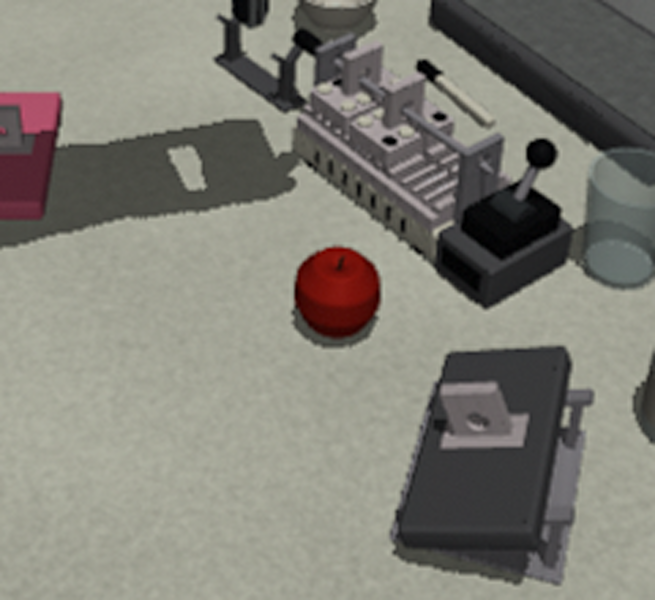

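```bash
python3 - <<'E'
from h import *
O=np.array([.4665,-.4068,.036]);y=-.855
def P(l,xb,yb,s=.38,yw=y):
    up=np.array([np.cos(yw)*np.cos(s),np.sin(yw)*np.cos(s),np.sin(s)]);Y=np.array([-np.sin(yw),np.cos(yw),0]);Z=np.cross(up,Y)
    return O+up*(xb+l[0])+Y*(yb+l[1])+Z*l[2]
C=[(a,b,.022) for a,b in((-.048,.088),(.048,.088),(-.048,-.088),(.048,-.088))]
obs=np.array([(446,351),(570,347),(401,536),(537,545)])/2.728+[200,180]-.3
f=lambda q:np.ravel([proj("side",P(l,q[0],q[1],q[2],q[3]))-o for l,o in zip(C,obs)])
r=least_squares(f,[0,0,.38,y]);print(r.x,r.fun.round(1))
print([(proj("side",P(l,-.002,0))-o).round(1).tolist() for l,o in zip(C,obs)])
r=models.cut_out("lid","side")
for m in r[:2]:
    k=m["region"];ys,xs=np.nonzero(k);print(m["confidence"],xs.mean().round(1),ys.mean().round(1),k.sum())
    if abs(xs.mean()-381)<15:
        for xb,s in((-.002,.38),(-.002,.30),(-.006,.246),(.004,.38)):
            z=np.zeros(k.shape,np.uint8);pp=np.array([proj("side",P((a,b,h),xb,0,s)) for a in(-.048,.048) for b in(-.088,.088) for h in(0,.022)]+[proj("side",P((a,0,.064),xb,0,s)) for a in(-.02,.02)])
            cv2.fillConvexPoly(z,cv2.convexHull(pp[:8].round().astype(np.int32)),1);print(xb,s,(k&(z>0)).sum()/(k|(z>0)).sum())
E
```

```text
[-7.06652544e-04 -5.12239774e-03  3.21399633e-01 -8.47800644e-01] [-0.2  0.7  0.2  1.2 -1.1 -0.1  1.1 -1.5]
[[-0.3, -0.0], [-0.8, -1.3], [-1.7, -1.5], [-0.7, -4.9]]
0.65 378.8 345.4 3718
-0.002 0.38 0.9106049473426402
-0.002 0.3 0.9006782945736435
-0.006 0.246 0.90576171875
0.004 0.38 0.8416942735447231
0.65 200.2 237.6 1823
```

The lever reads about 0.98 rad and the lid lies against its stops, but hand-read corners are coarse for its tilt. I check the tilt with an edge-based fit before handing in.

```bash
python3 - <<'E'
from h import *
from scipy.ndimage import map_coordinates
O=np.array([.4665,-.4068,.036])
def P(l,xb,yb,s,yw):
    up=np.array([np.cos(yw)*np.cos(s),np.sin(yw)*np.cos(s),np.sin(s)]);Y=np.array([-np.sin(yw),np.cos(yw),0]);Z=np.cross(up,Y)
    return O+up*(xb+l[0])+Y*(yb+l[1])+Z*l[2]
new=cams.grab_frame("side");old=np.zeros_like(new);old[280:390,320:430]=cv2.resize(cv2.imread("pics/lid4.png"),(110,110),interpolation=cv2.INTER_AREA)
T=np.linspace(-.8,.8,25)
E=[[(.048,.088*t,.022) for t in T],[(-.048,.088*t,.022) for t in T],[(.048*t,.088,.022) for t in T],[(.048*t,-.088,.022) for t in T]]
for name,im,x0 in(("old",old,.009),("new",new,-.002)):
  g=cv2.GaussianBlur(cv2.cvtColor(im,cv2.COLOR_BGR2GRAY).astype(float),(0,0),.8);q=np.array([x0,0,.36,-.85])
  for it in range(4):
    A=[]
    for e in E:
      p=np.array([proj("side",P(l,*q)) for l in e]);d=p[-1]-p[0];n=np.array([-d[1],d[0]])/np.hypot(*d)
      k=np.arange(-4,4.01,.25);prof=np.array([map_coordinates(g,[a[1]+k*n[1],a[0]+k*n[0]],order=1) for a in p])
      gr=np.abs(np.diff(prof,axis=1));off=k[gr.argmax(1)]+.125
      ok=gr.max(1)>3
      for l,a,o,u in zip(e,p,off,ok):
        if u: A.append((l,a+o*n,n))
    f=lambda v:[(proj("side",P(l,*v))-a)@n for l,a,n in A]
    r=least_squares(f,q,loss="soft_l1",f_scale=.5);q=r.x
  print(name,q.round(4),len(A),np.median(np.abs(r.fun)).round(2))
E
```

```text
Traceback (most recent call last):
  File "h.py", line 6, in proj
    i=cams.camera_info(c);q=np.linalg.inv(i["extrinsics"])@np.r_[P,1]
ValueError: time passes only in moves, steps and waits
```

```bash
sed -i 's/i=cams.camera_info(c)/i=info(c)/' h.py; sed -i '2a import functools\ninfo=functools.lru_cache(None)(lambda c:cams.camera_info(c))' h.py
cat > lid.py <<'E'
from h import *
from scipy.ndimage import map_coordinates
O=np.array([.4665,-.4068,.036])
def P(l,xb,yb,s,yw):
    up=np.array([np.cos(yw)*np.cos(s),np.sin(yw)*np.cos(s),np.sin(s)]);Y=np.array([-np.sin(yw),np.cos(yw),0]);Z=np.cross(up,Y)
    return O+up*(xb+l[0])+Y*(yb+l[1])+Z*l[2]
new=cams.grab_frame("side")
def pad(f): o=np.zeros_like(new);o[280:390,320:430]=cv2.resize(cv2.imread(f),(110,110),interpolation=cv2.INTER_AREA);return o
T=np.linspace(-.8,.8,25)
E=[[(.048,.088*t,.022) for t in T],[(-.048,.088*t,.022) for t in T],[(.048*t,.088,.022) for t in T],[(.048*t,-.088,.022) for t in T]]
for name,im,q in(("onstops",pad("pics/lid3.png"),[-.006,0,.26,-.85]),("shifted",pad("pics/lid4.png"),[.009,0,.36,-.85]),("now",new,[-.002,0,.36,-.85]),("now",new,[-.002,0,.28,-.85])):
  g=cv2.GaussianBlur(cv2.cvtColor(im,cv2.COLOR_BGR2GRAY).astype(float),(0,0),.8)
  for it in range(4):
    A=[]
    for e in E:
      p=np.array([proj("side",P(l,*q)) for l in e]);d=p[-1]-p[0];n=np.array([-d[1],d[0]])/np.hypot(*d)
      k=np.arange(-4,4.01,.25);prof=np.array([map_coordinates(g,[a[1]+k*n[1],a[0]+k*n[0]],order=1) for a in p])
      gr=np.abs(np.diff(prof,axis=1));off=k[gr.argmax(1)]+.125
      A+=[(l,a+o*n,n) for l,a,o,u in zip(e,p,off,gr.max(1)>3) if u]
    r=least_squares(lambda v:[(proj("side",P(l,*v))-a)@n for l,a,n in A],q,loss="soft_l1",f_scale=.5);q=r.x
  print(name,q.round(4),len(A),np.median(np.abs(r.fun)).round(2))
E
python3 lid.py
```

```text
onstops [-0.0084  0.0067  0.1065 -0.8568] 71 0.16
shifted [ 0.0083  0.0039  0.2337 -0.8633] 72 0.42
now [-0.0027 -0.0015  0.2469 -0.8642] 74 0.37
now [-0.0028 -0.0015  0.2473 -0.864 ] 74 0.42
```

The edge fit's absolute tilt is biased, but relative to the "on the stops" picture the lid is now 0.14 rad steeper. That is what a 14 mm stop accounts for over the lid's width, so the lid is flat, at x of about -3 mm against the stops. I hand in.

```bash
python3 -c "
from h import *
print(robot.observe()['clock'],robot.observe()['wrist_force']);print(ticket.close_job())"
```

```text
58.6 [-0.08069891  0.12429627 -0.17359463]
the job is handed in; nothing more can be done
None
```

I handed the job in at 58.6 s with every step done: the shaker is loaded, locked and switched on. No verdict was reported.

**What I did:** I drew the rod and parked it in the cradle, then moved the lid to the sloped rest. Only two tube blocks were on the bench; they went into the middle bay and the +y bay. I slid the rod home until its collar touched the near bracket. Only then did I throw the lever to the rear and move the arm clear.

**Last checks:**
- **Blocks:** both took load at dock-floor height while still gripped, and the camera marks agreed with their bay centres within about 6 mm.
- **Rod:** the nose read about 11–13 mm beyond the far bracket's outer face.
- **Lever:** the ball's position puts it at about 0.98 rad.
- **Bystanders:** in the views I took, the apple, beaker and marker looked where they had been.

**What went wrong or disagreed:**
- **First lid placement:** the lid slipped in a soft grip and its low edge landed on top of the stops. I regrasped it, moved it up the slope, laid it flat and slid it down until the stops pushed back.
- **Lid tilt:** the last camera fits read 0.25 to 0.32 rad instead of 0.38. The edge fit has an offset: the lid now reads 0.14 rad steeper than when it sat on the 14 mm stops. With the stop contact felt at the right place, I take it as lying flat, at about x -3 mm.

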